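# Unstack the paints and rebuild the shelf stand

## Task

Take the two piles of paint apart: stand the red pot, the yellow pot and the green tin each in the middle of the mat of its own colour, and the white tin upright on the white disc on the blue stand's base. Then fit the emptied blue tray on the stand above the white tin, each corner hole over its own pin and the tray fully down on all four posts. Do not tip over any tin or pot, and leave the white mixing dish where it is.

Things in the scene. Friction and masses are not known exactly. Their poses are not given: they have to be found in the camera images.
- tin_white: Round steel paint tin with a white lid and white band, diameter 50 mm, height 40 mm, about 0.22 kg, origin at the centre of its underside, z up. One tin starts on the middle of the tray's floor, the other on a fixed square dark wooden block (80 x 80 x 8 mm); which is where varies. A pot stands on its lid.
- tin_green: Round steel paint tin with a green lid and green band, diameter 50 mm, height 40 mm, about 0.22 kg, origin at the centre of its underside, z up. One tin starts on the middle of the tray's floor, the other on a fixed square dark wooden block (80 x 80 x 8 mm); which is where varies. A pot stands on its lid.
- pot_red: A small round grey pot with a red lid and a red band, diameter 36 mm, height 36 mm, about 0.06 kg, origin at the centre of its underside, z up. At the start it stands on the lid of one of the two tins; which one varies.
- pot_yellow: A small round grey pot with a yellow lid and a yellow band, diameter 36 mm, height 36 mm, about 0.06 kg, origin at the centre of its underside, z up. At the start it stands on the lid of one of the two tins; which one varies.
- tray: Blue shelf tray, 170 mm long (x), 64 mm wide (y), 0.16 kg, origin at the centre of its underside, z up, same either way round. Floor 8 mm thick with a 10 mm through hole in each corner at x +-72, y +-22 mm; long side walls 3 mm thick, tops 18 mm above the underside; end walls 14 mm. Starts on the table, a tin on its middle; once empty, grip it across its width at mid-length.
- stand: Blue fixed stand: base 180 mm (x) by 80 (y), 8 mm thick, origin at the centre of its underside; a white 54 mm disc marks the middle, the white tin's place. At x +-72, y +-22 mm are four 16 mm posts, shoulders 64 mm above the origin; from each rises a steel pin, 6 mm diameter, 22 mm long, tapered tip. The seated tray's underside rests on the shoulders, holes over the pins.
- mat_red: A round red mat, diameter 80 mm, 4 mm thick, fixed to the table, origin at the centre of its underside. Its place among the mats and the wooden block varies. It is the place of the red pot.
- mat_yellow: A round yellow mat, diameter 80 mm, 4 mm thick, fixed to the table, origin at the centre of its underside. Its place among the mats and the wooden block varies. It is the place of the yellow pot.
- mat_green: A round green mat, diameter 80 mm, 4 mm thick, fixed to the table, origin at the centre of its underside. Its place among the mats and the wooden block varies. It is the place of the green tin.
- dish: A white ceramic mixing dish (bowl), 84 mm across the rim, 28 mm high, beyond the mats; origin at the centre of its underside. A loose bystander of about 0.25 kg, not to be moved.

How it is judged:
At the end, for the whole second after the job is handed in: Pots and green tin upright on their own colour's mat, white tin upright on the stand's base, each centred within 15 mm; tray level on the four posts, within 6 mm and 0.08 rad of the stand; all within 4 mm of resting height, released and at rest (horizontal distance between pot_red and mat_red below 0.015 m and z of pot_red in the frame of mat_red between 0 and 0.008 m and angle between each of pot_red, pot_yellow, tin_green, tin_white, tray's own z axis and vertical below 0.08 rad and linear speed of each of pot_red, pot_yellow, tin_green, tin_white, tray below 0.02 m/s and angular speed of each of pot_red, pot_yellow, tin_green, tin_white, tray below 0.2 rad/s and horizontal distance between pot_yellow and mat_yellow below 0.015 m and z of pot_yellow in the frame of mat_yellow between 0 and 0.008 m and horizontal distance between tin_green and mat_green below 0.015 m and z of tin_green in the frame of mat_green between 0 and 0.008 m and horizontal distance between tin_white and stand below 0.015 m and z of tin_white in the frame of stand between 0.004 and 0.012 m and horizontal distance between tray and stand below 0.006 m and z of tray in the frame of stand between 0.06 and 0.068 m and angle between the x axis of tray and the x axis of stand, either way round below 0.08 rad); the robot touches nothing.
It fails at once if a tin or pot is tipped over (beyond about 45 degrees) (angle between any of tin_white, tin_green, pot_red, pot_yellow's own z axis and vertical above 0.8 rad).
It fails at once if the white dish is moved by more than 20 mm (distance of dish from where it was at the start of the episode above 0.02 m).
It also fails if it takes over 115 s, if anything falls off the work surface, if the arm or the gripper's body presses on something with over 40 N, if the wrist force passes 120 N, or if a joint passes its speed limit or range.

## Robot

A 6-joint arm with a two-finger parallel gripper is mounted at the origin on the work surface. World frame = base frame: x ahead of the robot, y to its left, z up, the work surface at z = 0. Lengths are in m, angles in rad, forces in N, time in s.
With the tool pointing down it reaches from about 0.375 to 0.975 m from the base axis. Payload 3.8 kg.
Tool frame: the origin (TCP) lies at the very end of the fingers, on their centre line; the grasp point (between the pads) lies behind it (bot.tcp_to_grasp is the y of the grasp point in the tool frame, in m); y points along the fingers, z is the direction in which the jaws open and shut, and the axes are right-handed (so a half turn about y gives the same grasp; the last joint's range is limited). The gripper opens to 85 mm and grips with 20 to 120 N. Pads are 22 mm wide; open, the fingers measure 114 mm over their backs; the gripper's body (76 mm by 85 mm) begins 54 mm behind the grasp point. The pads swing forward as they close: fully open they stand 13 mm farther back than shut.
Start: joints at [-1.323, 0.264, 1.604, -0, 1.274, -0.037], TCP at [0.19, -0.648, 0.231] pointing down, gripper open.
Joint ranges: [-2.63, 2.63], [-0.94, 2.18], [0.31, 2.57], [-1.31, 4.45], [0, 2.66], [-2.55, 2.55]. Speed limits (rad/s): [2.57, 2.57, 3.14, 3.14, 3.14, 3.14].

## Interface

Orientations are given as a rotation vector (axis times angle).
In Python, from workcell import bot, optics, workorder gives the robot as it stands.
- The arm moves only by the shell command python3 -m handwheel 'ROWS' [FORCE]. ROWS is JSON, a list of rows, each a list of 7 numbers: the shift along the tool's x, y, z in m, then the turn, a rotation vector about the tool's x, y, z in rad, then the opening, from 0 (shut) to 1 (fully open). A call has 1 to 8 rows; each row shifts and turns the commanded pose from where the row before left it, along the tool's axes as they then stand; what a row does not reach is not made up. A row lasts 1/8 s, in which the tool goes at most 62.5 mm and 10.7 degrees, less where a joint would pass 70% of its speed; a pose out of reach is approached as far as the arm can. A call with a gripper value outside its range is refused whole. The fingers move at their own pace and stop on an object; FORCE is the grip in N (left out, the last holds). Time passes only in rows, so rows that do not move let the fingers close. It gives the time, the measured TCP pose, the force and the opening at its end, in the units of the state.
- bot.read_state(): the state, without advancing time (a new reading comes with each control period).
- optics.read_camera(name): name is "side" or "top" or "wrist"; returns a dict with "image" (384x512x3 uint8, red, green, blue), "z_map" (384x512 float32, m along the optical axis (not along the pixel's ray), 0 where there is no reading), "mtx" (3x3 intrinsics, pixels), "world_from_camera" (4x4, takes a point from camera to world coordinates); the wrist camera has in their place "hand_eye" (4x4, takes a point from camera to tool coordinates, whose origin is the TCP and whose axes are the tool frame's). Camera axes: x right, y down, z forward; pixel columns grow to the right and rows downward; lengths in m; the calibration is good to about 2 mm. A picture is of the moment at which its call begins: read the wrist's pose just before it.
- workorder.finish_job(): hands the job in, once; it reports no verdict.
The state is a dict: "time": time; "q": joint angles; "joint_vel": joint speeds; "joint_torque": joint torques, N m; "tool_pos": TCP position; "tcp_rot": TCP orientation; "wrist_force": force on the tool from outside, world axes, zero at the start; "torque": the same for the moment, N m; "width": opening from 0.0 (shut) to 1.0 (fully open).
Only numpy, scipy, OpenCV 4.12 (cv2) and the standard library are available. Lean on these libraries where they do the work, as an engineer would, in place of code of your own. Each camera call takes 0.05 s, during which the arm holds its last target.

## Working session

There is one attempt and no reset: what is moved stays moved. The work goes in short steps, Python scripts to look and compute and a shell command to move; the robot and the scene stay as the last step left them, time stands still between calls to the robot, and variables do not carry over. Pictures are saved under pics/ and viewed, and the job is handed in when it is done.

```bash
mkdir -p pics; ls; python3 - <<'E'
from workcell import bot, optics
import cv2, numpy as np
print(bot.read_state()); print(bot.tcp_to_grasp)
for n in ["side","top","wrist"]:
    c=optics.read_camera(n); cv2.imwrite(f"pics/{n}0.png",c["image"][:,:,::-1])
    print(n,c["mtx"],c.get("world_from_camera",c.get("hand_eye")))
    np.savez(f"{n}0.npz",**c)
E
```

```text
pics
{'time': 0.0, 'q': array([-1.32289249e+00,  2.64795185e-01,  1.60538922e+00,  1.83149533e-05,
        1.27369922e+00, -3.69265727e-02]), 'joint_vel': array([-0.00169035, -0.00020098,  0.00071589,  0.00085096,  0.00164069,
        0.00117374]), 'joint_torque': array([-8.05850741e-04, -5.15116847e+01, -3.67309391e+01, -1.03703705e-04,
        1.29437810e-02, -1.03398020e-05]), 'tool_pos': array([ 0.18947678, -0.64709057,  0.22992549]), 'tcp_rot': array([-0.29685914,  2.07114202, -2.06637686]), 'wrist_force': array([0.65174724, 0.93837634, 0.83477781]), 'torque': array([ 0.07240316,  0.03039638, -0.01220773]), 'width': 1.0068695226642272}
-0.0187
side [[376.35012716   0.         256.33222815]
 [  0.         376.35012716 191.11841025]
 [  0.           0.           1.        ]] [[-0.97197692 -0.16595655  0.1664911   0.45764413]
 [-0.23470405  0.72494037 -0.64759205  0.58223395]
 [-0.01322398 -0.66852067 -0.74357598  0.74774288]
 [ 0.          0.          0.          1.        ]]
top [[379.63616845   0.         256.12632163]
 [  0.         379.63616845 192.50104407]
 [  0.           0.           1.        ]] [[-0.0459124  -0.97753889  0.20569341  0.47088223]
 [-0.99894412  0.04459033 -0.01106087  0.01594774]
 [ 0.00164049 -0.20598405 -0.97855397  0.87701188]
 [ 0.          0.          0.          1.        ]]
wrist [[323.11790766   0.         254.82019127]
 [  0.         323.11790766 185.52513192]
 [  0.           0.           1.        ]] [[-4.35781021e-04  9.47815080e-01  3.18820301e-01 -8.35041175e-02]
 [-9.74213878e-04 -3.18820583e-01  9.47814585e-01 -1.42867111e-01]
 [ 9.99999431e-01  1.02440445e-04  1.06231056e-03 -8.51159884e-04]
 [ 0.00000000e+00  0.00000000e+00  0.00000000e+00  1.00000000e+00]]
```

View pics/side0.png

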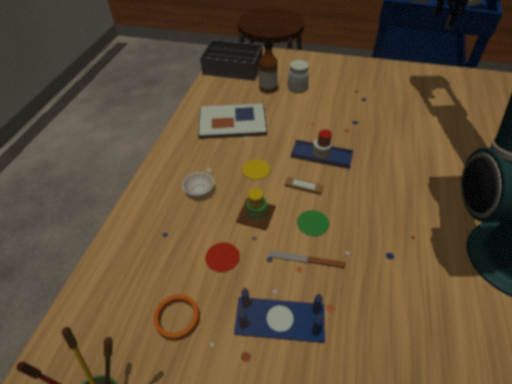

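View pics/top0.png

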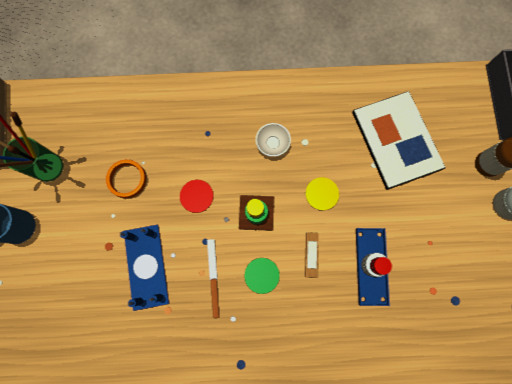

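View pics/wrist0.png

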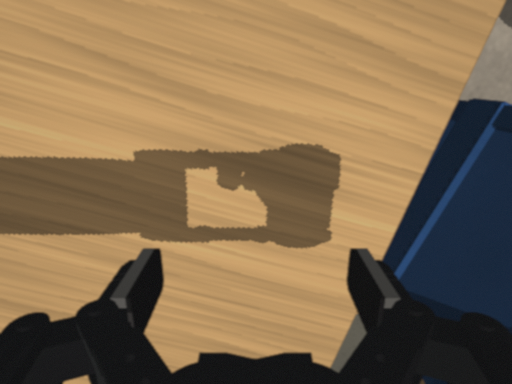

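The top view shows the white tin with the red pot on the tray (~375,265), the green tin with the yellow pot on the block (~256,210), red mat (196,196), yellow mat (322,194), green mat (262,276), stand (146,267) and dish (273,141).

```bash
cat > h.py <<'E'
import numpy as np, cv2
from scipy.spatial.transform import Rotation as R
from workcell import bot, optics
def cam(n,save=None):
    s=bot.read_state(); c=optics.read_camera(n); c=dict(c)
    if n=="wrist":
        T=np.eye(4);T[:3,:3]=R.from_rotvec(s["tcp_rot"]).as_matrix();T[:3,3]=s["tool_pos"]
        c["world_from_camera"]=T@c["hand_eye"]
    if save: cv2.imwrite("pics/"+save,c["image"][:,:,::-1])
    return c
def ray(c,px,z):
    px=np.atleast_2d(np.asarray(px,float)); W=c["world_from_camera"]
    d=np.c_[px,np.ones(len(px))]@np.linalg.inv(c["mtx"]).T@W[:3,:3].T
    o=W[:3,3]; t=(z-o[2])/d[:,2]
    return o+d*t[:,None]
def proj(c,P):
    W=np.linalg.inv(c["world_from_camera"]);p=np.atleast_2d(P)@W[:3,:3].T+W[:3,3]
    p=p@c["mtx"].T; return p[:,:2]/p[:,2:]
def mask(c,hlo,hhi,s=120,v=50,roi=None):
    h=cv2.cvtColor(c["image"],cv2.COLOR_RGB2HSV)
    m=((h[...,0]>=hlo)&(h[...,0]<=hhi) if hlo<=hhi else ((h[...,0]>=hlo)|(h[...,0]<=hhi)))&(h[...,1]>=s)&(h[...,2]>=v)
    m=m.astype(np.uint8)
    if roi: k=np.zeros_like(m);x0,y0,x1,y1=roi;k[y0:y1,x0:x1]=1;m*=k
    return m
def blobs(m,amin=40):
    n,l,st,ce=cv2.connectedComponentsWithStats(m)
    return sorted([(int(st[i,4]),ce[i],l==i) for i in range(1,n) if st[i,4]>=amin],key=lambda t:-t[0])
def depthz(c,px):
    u,v=np.round(px).astype(int); d=c["z_map"][v,u]
    p=np.linalg.inv(c["mtx"])@[u,v,1]*d; return (c["world_from_camera"]@np.r_[p,1])[:3]
def tcp():
    s=bot.read_state();return s["tool_pos"],R.from_rotvec(s["tcp_rot"]).as_matrix(),s
E
python3 - <<'E'
from h import *
np.set_printoptions(precision=4,suppress=True)
for n in["top","side"]:
    c=dict(np.load(n+"0.npz"))
    for nm,lo,hi,z in[("red",173,6,.004),("yellow",24,34,.004),("green",50,85,.004)]:
        for a,ce,l in blobs(mask(c,lo,hi,150,60)):
            print(n,nm,a,ce,"plane",ray(c,ce,.004)[0,:2],ray(c,ce,.084)[0,:2],"depth",depthz(c,ce))
    m=mask(c,105,130,100,30)
    for a,ce,l in blobs(m,400):
        r=cv2.minAreaRect(np.argwhere(l)[:,::-1].astype(np.float32)); print(n,"blue",a,r)
        P=ray(c,cv2.boxPoints(r),.008);print(P[:,:2].tolist(),P.mean(0))
print(bot.read_state()["time"]);p,Rm,s=tcp();print(Rm)
E
```

```text
top red 859 [196.0058 195.7858] plane [0.653  0.1473] [0.6363 0.1352] depth [0.6519 0.1469 0.0068]
top red 266 [381.8308 265.3985] plane [ 0.4733 -0.27  ] [ 0.4731 -0.2438] depth [ 0.4738 -0.2442  0.0842]
top red 106 [ 14.5755 135.7736] plane [0.8214 0.5845] [0.7893 0.5324] depth [0.7685 0.4985 0.1346]
top yellow 877 [321.8506 193.3147] plane [ 0.6454 -0.1481] [ 0.6294 -0.1331] depth [ 0.6465 -0.1489  0.0021]
top yellow 242 [254.7025 207.124 ] plane [0.6197 0.011 ] [0.6061 0.0114] depth [0.6066 0.0108 0.0824]
top green 946 [261.5877 275.3953] plane [0.4637 0.0026] [0.4644 0.0038] depth [0.4645 0.0016 0.0039]
top green 424 [ 48.7028 167.2335] plane [0.7383 0.4967] [0.7138 0.4526] depth [0.7225 0.4666 0.0574]
top green 156 [257.6154 215.0256] plane [0.6009 0.0051] [0.589  0.0061] depth [0.5899 0.0052 0.0776]
top blue 2200 ((143.74017333984375, 267.30133056640625), (81.14852142333984, 39.18654251098633), 82.40535736083984)
[[0.5809469737459969, 0.32400023210369894], [0.5888101182926095, 0.2352440574101866], [0.4097049728217289, 0.21036310971489453], [0.40268194404290564, 0.2954800246183
[... 1193 characters left out ...]
66 ((417.8099670410156, 44.56787872314453), (80.5016860961914, 32.63988494873047), 6.911227226257324)
[[0.33718391685853305, -0.849603875895344], [0.3286307737082933, -1.1387996569280276], [0.002707164211360469, -1.1145943384148373], [0.04640372213241062, -0.8390026619720218]] [ 0.1787 -0.9855  0.008 ]
side blue 1968 ((280.77191162109375, 319.14495849609375), (88.0302505493164, 36.074859619140625), 5.440331935882568)
[[0.5754537990252544, 0.3135637369966275], [0.5890741833808932, 0.23853461050732017], [0.407298816332759, 0.2149494522047965], [0.40534876725899144, 0.2901349494671756]] [0.4943 0.2643 0.008 ]
0.15
[[-0.9597 -0.0004  0.281 ]
 [-0.281   0.0017 -0.9597]
 [-0.0001 -1.     -0.0017]]
```

```bash
cat > plan.py <<'E'
import sys,math
from h import *
# plan.py x y z heading_deg(of tool z, mod 180) nrows grip
def plan(x,y,z,hd,n,g,rn=3):
    p,Rm,s=tcp(); f=np.radians(hd)
    cur=math.atan2(Rm[1,2],Rm[0,2]); d=(f-cur+np.pi/2)%np.pi-np.pi/2; f=cur+d
    zt=np.array([np.cos(f),np.sin(f),0]);yt=np.array([0,0,-1.]);Rt=np.c_[np.cross(yt,zt),yt,zt]
    rt=R.from_matrix(Rm.T@Rt).as_rotvec(); rr=np.round(rt/n,rn)
    T=np.array([x,y,z]); rows=[];P=p.copy();M=Rm.copy()
    for i in range(n):
        w=p+(T-p)*(i+1)/n
        sh=np.round(M.T@(w-P),3); r=rr
        rows.append([*sh.tolist(),*r.tolist(),g]); P=P+M@sh; M=M@R.from_rotvec(r).as_matrix()
    print("dist",np.linalg.norm(T-p)/n,"turn/row",np.degrees(np.linalg.norm(rr)),"q6",s["q"][5],"t",s["time"])
    print("from",p.round(4),np.degrees(cur).round(2),"-> end",P.round(4)); print("["+",".join("["+",".join(f"{v+0:g}" for v in r)+"]" for r in rows)+"]")
    return rows
if __name__=="__main__":
    a=list(map(float,sys.argv[1:])); plan(*a[:4],int(a[4]),a[5])
E
python3 plan.py .473 -.2435 .18 -3.5 8 1
python3 - <<'E'
from h import *
np.set_printoptions(precision=4,suppress=True)
for n,roi in[("top",(120,240,170,300)),("side",(250,295,310,340))]:
    c=dict(np.load(n+"0.npz"))
    h=cv2.cvtColor(c["image"],cv2.COLOR_RGB2HSV); m=((h[...,1]<60)&(h[...,2]>130)).astype(np.uint8)
    k=np.zeros_like(m);k[roi[1]:roi[3],roi[0]:roi[2]]=1
    for a,ce,l in blobs(m*k): print(n,a,ce,ray(c,ce,.008),depthz(c,ce))
E
```

```text
dist 0.06198427537001634 turn/row 8.766254265501596 q6 -0.03690352412095042 t 0.15
from [ 0.1895 -0.6473  0.2302] -73.68 -> end [ 0.4728 -0.2437  0.1798]
[[-0.048,0.006,-0.038,0,-0.153,0,1],[-0.054,0.007,-0.031,0,-0.153,0,1],[-0.057,0.006,-0.022,0,-0.153,0,1],[-0.061,0.006,-0.013,0,-0.153,0,1],[-0.061,0.007,-0.004,0,-0.153,0,1],[-0.062,0.006,0.005,0,-0.153,0,1],[-0.059,0.006,0.015,0,-0.153,0,1],[-0.057,0.007,0.024,0,-0.153,0,1]]
top 470 [145.0553 266.3404] [[0.4956 0.2631 0.008 ]] [0.4963 0.2623 0.0113]
side 456 [279.5636 318.0022] [[0.4962 0.2636 0.008 ]] [0.4954 0.2629 0.0069]
```

```bash
python3 -m handwheel '[[-0.048,0.006,-0.038,0,-0.153,0,1],[-0.054,0.006,-0.031,0,-0.153,0,1],[-0.057,0.006,-0.022,0,-0.153,0,1],[-0.061,0.006,-0.013,0,-0.153,0,1],[-0.061,0.006,-0.004,0,-0.153,0,1],[-0.061,0.006,0.005,0,-0.153,0,1],[-0.059,0.006,0.015,0,-0.153,0,1],[-0.057,0.006,0.024,0,-0.153,0,1]]' 30; python3 plan.py .473 -.2435 .18 -3.5 2 1
```

```text
time: 1.15
tool_pos: [0.473, -0.2436, 0.1831]
tcp_rot: [-1.182, 1.251, -1.251]
wrist_force: [0.0, -0.8, -0.2]
width: 0.997
dist 0.0015429353831067044 turn/row 0.11459155902616465 q6 -0.46508996290844073 t 1.15
from [ 0.473  -0.2436  0.1831] -3.28 -> end [ 0.473  -0.2436  0.1801]
[[0,0.002,0,0,0.002,0,1],[0,0.001,0,0,0.002,0,1]]
```

```bash
python3 - <<'E'
from h import *
np.set_printoptions(precision=4,suppress=True)
c=cam("wrist","w1.png")
for a,ce,l in blobs(mask(c,173,6,150,60)): print(a,ce,ray(c,ce,.084),depthz(c,ce))
E
```

```text
1419 [257.1762 180.1261] [[ 0.4764 -0.2376  0.084 ]] [ 0.4763 -0.2372  0.0849]
```

View pics/w1.png

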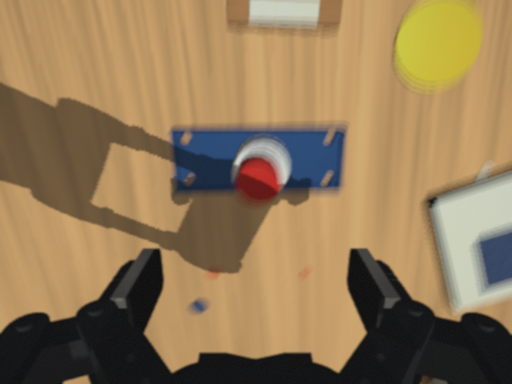

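The wrist image is motion-blurred (red lid at ~257,180), so I'll re-take it now that the arm is still.

```bash
python3 - <<'E'
from h import *
np.set_printoptions(precision=4,suppress=True)
c=cam("wrist","w2.png")
for a,ce,l in blobs(mask(c,170,8,120,40)):
    e=cv2.minEnclosingCircle(np.argwhere(l)[:,::-1].astype(np.float32)); print(a,ce,e,ray(c,e[0],.084),ray(c,ce,.084),depthz(c,ce))
E
python3 plan.py .473 -.2425 .12 -3.5 2 1
```

```text
1744 [250.6428 193.9025] ((251.0, 193.0), 25.495197296142578) [[ 0.4744 -0.2408  0.084 ]] [[ 0.4741 -0.2415  0.084 ]] [ 0.4744 -0.2411  0.0856]
dist 0.031174321992066312 turn/row 0.23623655083453882 q6 -0.4644216387431892 t 1.25
from [ 0.4744 -0.2402  0.1823] -3.08 -> end [ 0.4732 -0.243   0.1203]
[[0.001,0.031,-0.001,0,0.004,-0.001,1],[0.002,0.031,0,0,0.004,-0.001,1]]
```

View pics/w2.png

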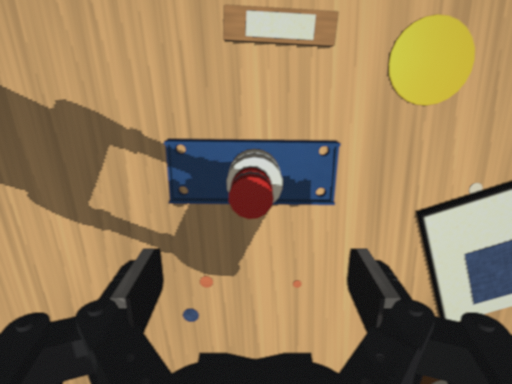

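Lid found at (251,193) → (0.474,-0.241), consistent with the other views. Descending and gripping.

```bash
python3 -m handwheel '[[0.001,0.04,0,0,0.004,0,1],[0.001,0.04,0,0,0.004,0,1],[0,0.03,0,0,0,0,1],[0,0.02,0,0,0,0,1],[0,0,0,0,0,0,0.2],[0,0,0,0,0,0,0.2],[0,0,0,0,0,0,0.2],[0,0,0,0,0,0,0.2]]' 30; python3 plan.py .473 -.2425 .16 -3.5 3 .2
```

```text
time: 2.25
tool_pos: [0.4733, -0.2482, 0.0549]
tcp_rot: [-1.175, 1.258, -1.263]
wrist_force: [-1.1, -1.0, 4.2]
width: 0.409
dist 0.0350984279208965 turn/row 0.1900286027158259 q6 -0.459234159072985 t 2.25
from [ 0.4733 -0.2482  0.0549] -4.01 -> end [ 0.4725 -0.2421  0.1599]
[[-0.002,-0.035,0,-0.001,-0.003,0.001,0.2],[-0.002,-0.035,0,-0.001,-0.003,0.001,0.2],[-0.002,-0.035,-0.001,-0.001,-0.003,0.001,0.2]]
```

```bash
python3 - <<'E'
from h import *
np.set_printoptions(precision=4,suppress=True)
for i in range(3):
    c=cam("wrist","w3.png");s=bot.read_state(); print(s["tool_pos"],s["q"],s["wrist_force"],s["joint_vel"])
for a,ce,l in blobs(mask(c,170,8,120,40)):print(a,ce,ray(c,ce,.084))
E
```

```text
[ 0.4733 -0.2482  0.0548] [-0.5294  0.1773  2.0647 -0.0004  0.8967 -0.4592] [-0.5315 -1.0627  5.9262] [ 0.0018  0.0008  0.0002 -0.0016 -0.001   0.0021]
[ 0.4733 -0.2482  0.0548] [-0.5294  0.1773  2.0646 -0.0004  0.8967 -0.4593] [-0.9577 -0.8908  5.3968] [-0.0003  0.0013  0.0015 -0.0022  0.001  -0.0014]
[ 0.4733 -0.2482  0.0549] [-0.5294  0.1774  2.0646 -0.0004  0.8968 -0.4592] [-1.0448 -0.0438  5.947 ] [ 0.0008  0.0011 -0.     -0.0001  0.0005 -0.0012]
6774 [254.6349 268.0316] [[ 0.4749 -0.2386  0.084 ]]
```

View pics/w3.png

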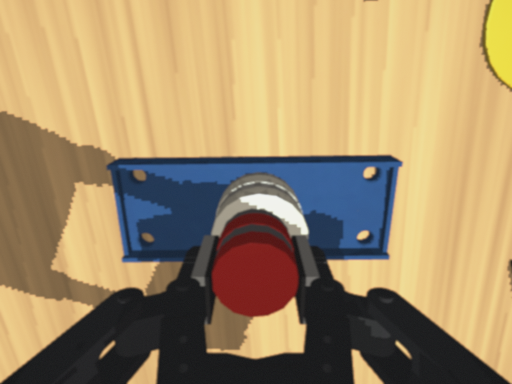

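Gripped but pads sit ~6 mm off the pot's centre along y (red lid centre at 255,268); time is ample, so re-centre the grip.

```bash
python3 -m handwheel '[[0,0,0,0,0,0,0.7],[0,0,0,0,0,0,0.7],[-0.006,0,0.001,0,0,0,0.7],[0,0,0,0,0,0,0.7],[0,0,0,0,0,0,0.2],[0,0,0,0,0,0,0.2],[0,0,0,0,0,0,0.2],[0,0,0,0,0,0,0.2]]' 30; python3 - <<'E'
from h import *
np.set_printoptions(precision=4,suppress=True)
c=cam("wrist","w4.png");
for a,ce,l in blobs(mask(c,170,8,120,40)):
    e=cv2.minEnclosingCircle(np.argwhere(l)[:,::-1].astype(np.float32)); print(a,ce,ray(c,ce,.084))
E
python3 plan.py .473 -.2425 .16 -3.5 3 .2
```

```text
time: 3.4
tool_pos: [0.4738, -0.2415, 0.0534]
tcp_rot: [-1.175, 1.26, -1.261]
wrist_force: [0.3, -0.0, 0.2]
width: 0.409
6773 [254.6461 282.9367] [[ 0.475  -0.2381  0.084 ]]
dist 0.03553665252554204 turn/row 0.17188733853924698 q6 -0.4483507942663258 t 3.45
from [ 0.4738 -0.2415  0.0534] -4.01 -> end [ 0.4727 -0.2425  0.1604]
[[0,-0.036,0,0,-0.003,0,0.2],[0.001,-0.035,0,0,-0.003,0,0.2],[0,-0.036,-0.001,0,-0.003,0,0.2]]
```

View pics/w4.png

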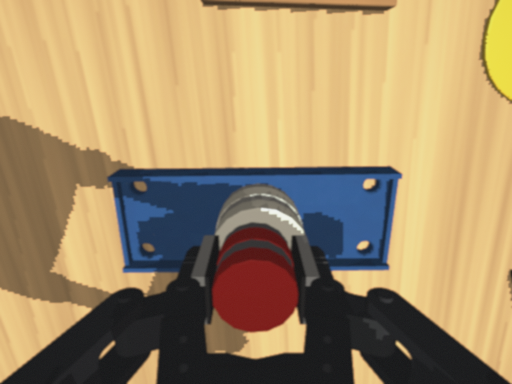

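```bash
python3 -m handwheel '[[0,-0.03,0,0,0,0,0.2],[0,-0.05,0,0,0,0,0.2],[0,-0.04,0,0,0,0,0.2],[0,0,0,0,0,0,0.2]]'; python3 plan.py .653 .148 .17 0 8 .2;python3 - <<'E'
from h import *
cam("side","s1.png")
E
```

```text
time: 3.95
tool_pos: [0.4762, -0.243, 0.1776]
tcp_rot: [-1.173, 1.253, -1.267]
wrist_force: [-0.0, -0.4, 0.2]
width: 0.413
dist 0.05364734187733057 turn/row 0.5188353502807639 q6 -0.4483086252756449 t 3.95
from [ 0.4762 -0.243   0.1776] -4.01 -> end [0.6534 0.1475 0.1697]
[[-0.05,0.001,0.019,-0.001,-0.009,0,0.2],[-0.05,0.001,0.019,-0.001,-0.009,0,0.2],[-0.05,0.001,0.019,-0.001,-0.009,0,0.2],[-0.05,0.001,0.02,-0.001,-0.009,0,0.2],[-0.05,0,0.021,-0.001,-0.009,0,0.2],[-0.049,0.001,0.02,-0.001,-0.009,0,0.2],[-0.049,0.001,0.022,-0.001,-0.009,0,0.2],[-0.049,0.001,0.022,-0.001,-0.009,0,0.2]]
```

View pics/s1.png

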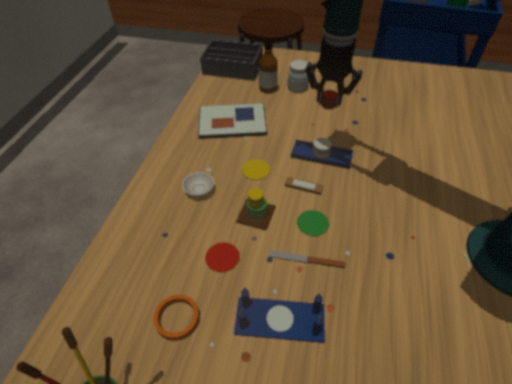

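Red pot is held (330,98) and the white tin stays upright in the tray (322,148). Moving to the red mat.

```bash
python3 -m handwheel '[[-0.05,0.001,0.019,0,-0.009,0,0.2],[-0.05,0.001,0.019,0,-0.009,0,0.2],[-0.05,0.001,0.019,0,-0.009,0,0.2],[-0.05,0.001,0.02,0,-0.009,0,0.2],[-0.05,0,0.021,0,-0.009,0,0.2],[-0.049,0.001,0.02,0,-0.009,0,0.2],[-0.049,0.001,0.022,0,-0.009,0,0.2],[-0.049,0.001,0.022,0,-0.009,0,0.2]]' >/dev/null; python3 -m handwheel '[[0,0,0,0,0,0,0.2],[0,0,0,0,0,0,0.2]]'; python3 plan.py .653 .148 .05 0 3 .2; python3 - <<'E'
from h import *
np.set_printoptions(precision=4,suppress=True)
c=cam("wrist","w5.png");
for a,ce,l in blobs(mask(c,170,8,120,40)): print(a,ce,ray(c,ce,.004))
E
```

```text
time: 5.25
tool_pos: [0.6492, 0.1487, 0.1638]
tcp_rot: [-1.215, 1.21, -1.206]
wrist_force: [0.3, -0.1, -0.8]
width: 0.411
dist 0.03796250228629182 turn/row 0.08102846845413955 q6 0.1855916439426168 t 5.25
from [0.6492 0.1487 0.1638] 0.16 -> end [0.6529 0.1476 0.0498]
[[0,0.038,0.001,0.001,0.001,0,0.2],[0,0.038,0.002,0.001,0.001,0,0.2],[0.001,0.038,0.001,0.001,0.001,0,0.2]]
6761 [254.7024 282.7957] [[0.6502 0.0165 0.004 ]]
5006 [260.0929 165.4401] [[0.655  0.1502 0.004 ]]
```

View pics/w5.png

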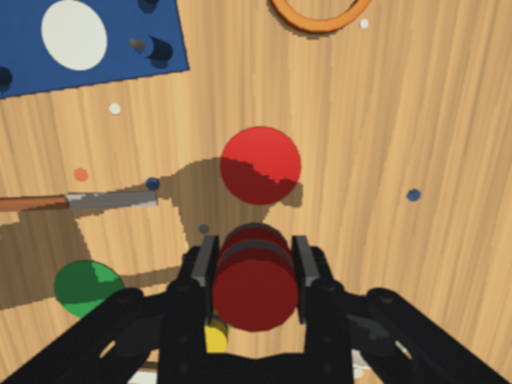

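Red mat at (260,165) → (0.654,0.149), agreeing with the fixed cameras. Lowering.

```bash
python3 -m handwheel '[[0,0.04,0.002,0,0,0,0.2],[0,0.045,0.002,0,0,0,0.2],[0,0.045,0,0,0,0,0.2],[0,0.015,0,0,0,0,0.2],[0,0,0,0,0,0,0.2],[0,0,0,0,0,0,0.2]]'; python3 plan.py .654 .149 .0105 0 1 .2
```

```text
time: 6.05
tool_pos: [0.6567, 0.149, 0.0237]
tcp_rot: [-1.207, 1.206, -1.209]
wrist_force: [1.4, -0.6, -0.4]
width: 0.41
dist 0.013487159952255348 turn/row 0.24308540536241863 q6 0.18480460142923769 t 6.05
from [0.6567 0.149  0.0237] 0.08 -> end [0.6537 0.1491 0.0107]
[[0,0.013,-0.003,-0.004,0.001,-0.001,0.2]]
```

```bash
python3 -m handwheel '[[0,0.007,-0.002,0,0,0,0.2],[0,0.005,0,0,0,0,0.2],[0,0,0,0,0,0,0.2],[0,0,0,0,0,0,0.2]]'
```

```text
time: 6.55
tool_pos: [0.6529, 0.1492, 0.0094]
tcp_rot: [-1.21, 1.208, -1.208]
wrist_force: [0.6, 1.1, 0.7]
width: 0.406
```

```bash
python3 -m handwheel '[[0,0,0,0,0,0,0.7],[0,0,0,0,0,0,0.7],[0,0,0,0,0,0,0.7],[0,-0.03,0,0,0,0,1],[0,-0.05,0,0,0,0,1],[0,-0.05,0,0,0,0,1],[0,-0.03,0,0,0,0,1],[0,0,0,0,0,0,1]]'; python3 plan.py .606 .0125 .16 0 4 1;python3 - <<'E'
from h import *
np.set_printoptions(precision=4,suppress=True)
c=cam("wrist","w6.png");
for a,ce,l in blobs(mask(c,170,8,120,40)): print(a,ce,ray(c,ce,.04))
for a,ce,l in blobs(mask(c,24,34,120,40)): print(a,ce,ray(c,ce,.084))
E
```

```text
time: 7.55
tool_pos: [0.6553, 0.1496, 0.1736]
tcp_rot: [-1.204, 1.203, -1.21]
wrist_force: [0.4, 0.2, 0.9]
width: 0.999
dist 0.036590924377234595 turn/row 0.12811725781509187 q6 0.18538103516645715 t 7.55
from [0.6553 0.1496 0.1736] 0.12 -> end [0.6065 0.0126 0.1602]
[[0.034,0.003,-0.012,-0.002,0.001,0,1],[0.035,0.004,-0.013,-0.002,0.001,0,1],[0.034,0.003,-0.012,-0.002,0.001,0,1],[0.034,0.003,-0.012,-0.002,0.001,0,1]]
4688 [251.3488 163.9821] [[0.6545 0.1599 0.04  ]]
974 [199.4569 334.2505] [[0.6079 0.0139 0.084 ]]
```

View pics/w6.png

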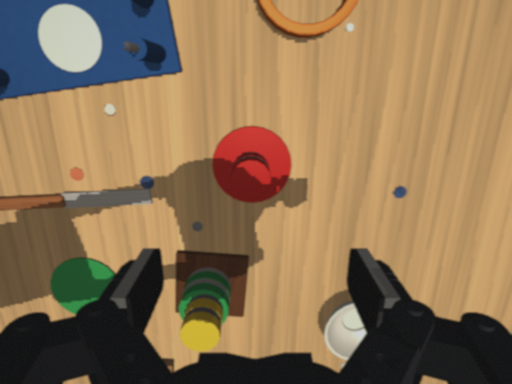

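Red pot stands upright on the red mat (~251,175); yellow lid at (200,334) → (0.608,0.014). Moving above it.

```bash
python3 -m handwheel '[[0.034,0.003,-0.012,0,0,0,1],[0.034,0.003,-0.013,0,0,0,1],[0.034,0.003,-0.012,0,0,0,1],[0.034,0.003,-0.011,0,0,0,1],[0,0,0,0,0,0,1],[0,0,0,0,0,0,1],[0,0,0,0,0,0,1]]'; python3 - <<'E'
from h import *
np.set_printoptions(precision=4,suppress=True)
c=cam("wrist","w7.png");
for a,ce,l in blobs(mask(c,24,34,120,40)): print(a,ce,ray(c,ce,.084))
E
python3 plan.py .607 .0125 .0535 0 1 1
```

```text
time: 8.48
tool_pos: [0.6051, 0.0139, 0.1567]
tcp_rot: [-1.211, 1.208, -1.206]
wrist_force: [0.8, 0.2, -0.5]
width: 0.996
3242 [291.2597 307.4929] [[ 0.636  -0.0793  0.084 ]]
550 [263.6164 183.7655] [[0.6124 0.0258 0.084 ]]
dist 0.10345662019649814 turn/row 0.17188733853924698 q6 -0.021403605964576883 t 8.525
from [0.6052 0.014  0.1569] 0.18 -> end [0.6072 0.013  0.0539]
[[0.001,0.103,0.002,0,0.003,0,1]]
```

View pics/w7.png

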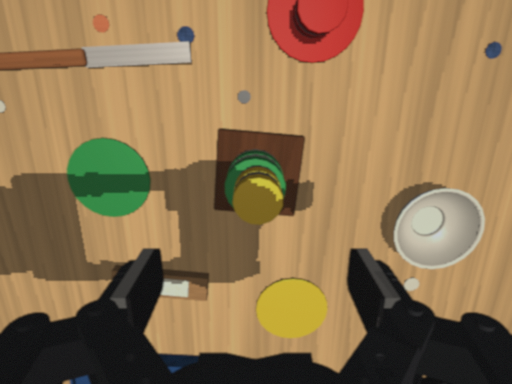

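Lid centre (~257,200), dish (438,228) well clear. Descending.

```bash
python3 -m handwheel '[[0.001,0.035,0.001,0,0,0,1],[0,0.035,0.001,0,0,0,1],[0,0.023,0,0,0,0,1],[0,0.01,0,0,0,0,1],[0,0,0,0,0,0,1],[0,0,0,0,0,0,1]]'; python3 -m handwheel '[[0,0,0,0,0,0,0.2],[0,0,0,0,0,0,0.2],[0,0,0,0,0,0,0.2],[0,0,0,0,0,0,0.2],[0,0,0,0,0,0,0.2]]' 30; python3 - <<'E'
from h import *
c=cam("wrist","w8.png");
E
```

```text
time: 9.28
tool_pos: [0.6083, 0.0122, 0.0556]
tcp_rot: [-1.209, 1.206, -1.209]
wrist_force: [0.6, 0.2, 0.1]
width: 0.996
time: 9.9
tool_pos: [0.6076, 0.012, 0.055]
tcp_rot: [-1.209, 1.207, -1.208]
wrist_force: [-0.5, 0.0, 3.9]
width: 0.411
```

View pics/w8.png

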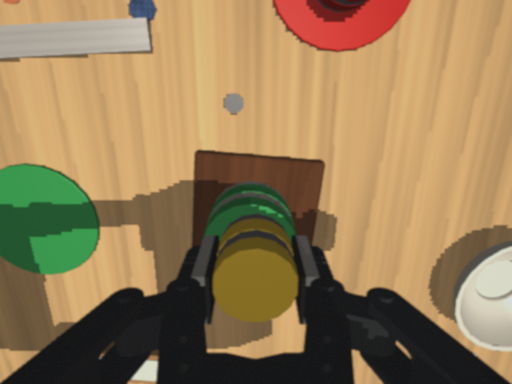

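Yellow pot gripped centrally (lid ~255,285). Lift and move over the yellow mat.

```bash
python3 -m handwheel '[[0,-0.03,0,0,0,0,0.2],[0,-0.05,0,0,0,0,0.2],[0.04,-0.01,0.01,0,0,0,0.2],[0.04,0,0.01,0,0,0,0.2],[0.04,0,0.01,0,0,0,0.2],[0.04,0,0.008,0,0,0,0.2],[0,0,0,0,0,0,0.2],[0,0,0,0,0,0,0.2]]'; python3 -m handwheel '[[0,0,0,0,0,0,0.2],[0,0,0,0,0,0,0.2]]'; python3 - <<'E'
from h import *
np.set_printoptions(precision=4,suppress=True)
c=cam("wrist","w9.png");
for a,ce,l in blobs(mask(c,24,34,120,40)): print(a,ce,ray(c,ce,.004))
E
python3 plan.py .6455 -.148 .0105 0 1 .2
```

```text
time: 10.95
tool_pos: [0.6447, -0.1475, 0.1433]
tcp_rot: [-1.21, 1.21, -1.207]
wrist_force: [-0.1, -0.1, -0.3]
width: 0.411
time: 11.2
tool_pos: [0.6452, -0.1468, 0.1442]
tcp_rot: [-1.211, 1.207, -1.206]
wrist_force: [-0.4, 1.1, -1.2]
width: 0.413
3005 [261.9461 155.9511] [[ 0.6528 -0.131   0.004 ]]
dist 0.13385060349718056 turn/row 0.17188733853924698 q6 -0.2647872242791682 t 11.25
from [ 0.6453 -0.1469  0.1443] 0.19 -> end [ 0.6453 -0.1479  0.0103]
[[0.001,0.134,0,0,0.003,0,0.2]]
```

View pics/w9.png

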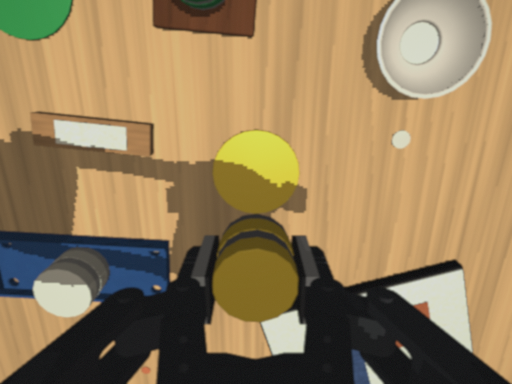

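Yellow mat centre at ~(256,171), as expected. Lowering.

```bash
python3 -m handwheel '[[0.001,0.045,0,0,0,0,0.2],[0,0.045,0,0,0,0,0.2],[0,0.03,0,0,0,0,0.2],[0,0.01,0,0,0,0,0.2],[0,0,0,0,0,0,0.2],[0,0,0,0,0,0,0.2],[0,0,0,0,0,0,0.2]]'
```

```text
time: 12.12
tool_pos: [0.6469, -0.1492, 0.0163]
tcp_rot: [-1.208, 1.205, -1.21]
wrist_force: [0.2, 0.1, -0.9]
width: 0.412
```

```bash
python3 -m handwheel '[[-0.001,0.0055,-0.001,0,0,0,0.2],[0,0,0,0,0,0,0.2],[0,0,0,0,0,0,0.2]]'; python3 -m handwheel '[[0,0,0,0,0,0,0.7],[0,0,0,0,0,0,0.7],[0,0,0,0,0,0,0.7],[0,-0.03,0,0,0,0,1],[0,-0.05,0,0,0,0,1],[0,-0.05,0,0,0,0,1],[0,0,0,0,0,0,1],[0,0,0,0,0,0,1]]';  python3 - <<'E'
from h import *
np.set_printoptions(precision=4,suppress=True)
c=cam("top","t1.png")
for nm,lo,hi in[("r",173,6),("y",22,35),("g",50,85)]:
    for a,ce,l in blobs(mask(c,lo,hi,150,60,(100,170,400,320))):print(nm,a,ce,ray(c,ce,.004)[0,:2],ray(c,ce,.04)[0,:2],ray(c,ce,.048)[0,:2])
E
python3 plan.py .607 .0125 .14 0 4 1
```

```text
time: 12.5
tool_pos: [0.646, -0.1484, 0.0106]
tcp_rot: [-1.208, 1.205, -1.21]
wrist_force: [-0.2, -0.7, 5.3]
width: 0.411
time: 13.5
tool_pos: [0.644, -0.1478, 0.1385]
tcp_rot: [-1.21, 1.208, -1.207]
wrist_force: [0.1, 0.7, -1.0]
width: 0.998
r 846 [196.0154 195.7423] [0.6531 0.1473] [0.6455 0.1418] [0.6439 0.1406]
y 812 [320.133  193.0567] [ 0.6462 -0.1441] [ 0.639  -0.1375] [ 0.6374 -0.136 ]
g 925 [261.5524 275.3816] [0.4637 0.0026] [0.464  0.0032] [0.4641 0.0033]
g 423 [256.0638 210.9054] [0.6107 0.0082] [0.6049 0.0086] [0.6036 0.0086]
dist 0.041033191547250145 turn/row 0.08102846845413955 q6 -0.2652772749015221 t 13.55
from [ 0.6432 -0.1476  0.1372] 0.12 -> end [0.6072 0.0124 0.1404]
[[-0.04,-0.001,-0.009,0.001,0.001,0,1],[-0.04,0,-0.009,0.001,0.001,0,1],[-0.04,-0.001,-0.009,0.001,0.001,0,1],[-0.04,-0.001,-0.009,0.001,0.001,0,1]]
```

View pics/t1.png

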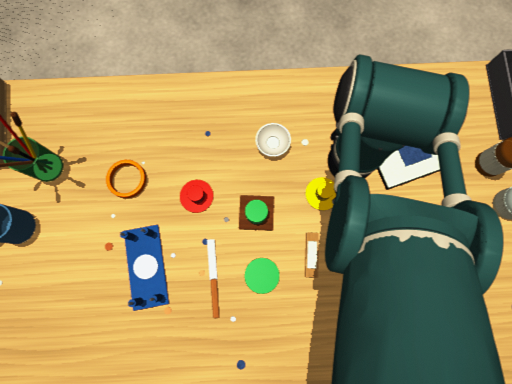

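```bash
python3 - <<'E'
from h import *
np.set_printoptions(precision=4,suppress=True)
c=cam("top"); i=c["image"][160:300,170:360,::-1]; cv2.imwrite("pics/t1z.png",cv2.resize(i,None,fx=4,fy=4,interpolation=cv2.INTER_CUBIC))
W=c["world_from_camera"];v,u=np.mgrid[0:384,0:512];P=np.stack([u,v,np.ones_like(u)],-1)@np.linalg.inv(c["mtx"]).T*c["z_map"][...,None]
P=P@W[:3,:3].T+W[:3,3]
for nm,x,y in[("red",.653,.148),("yel",.6455,-.147)]:
    k=(abs(P[...,0]-x)<.04)&(abs(P[...,1]-y)<.04)&(P[...,2]>.033)&(P[...,2]<.05)
    print(nm,k.sum(),P[k].mean(0),P[k].min(0),P[k].max(0))
E
```

```text
red 204 [0.6522 0.1431 0.0403] [0.6346 0.126  0.0338] [0.6708 0.1599 0.044 ]
yel 209 [ 0.6452 -0.1494  0.0404] [ 0.6279 -0.1673  0.0334] [ 0.6643 -0.1316  0.045 ]
```

View pics/t1z.png

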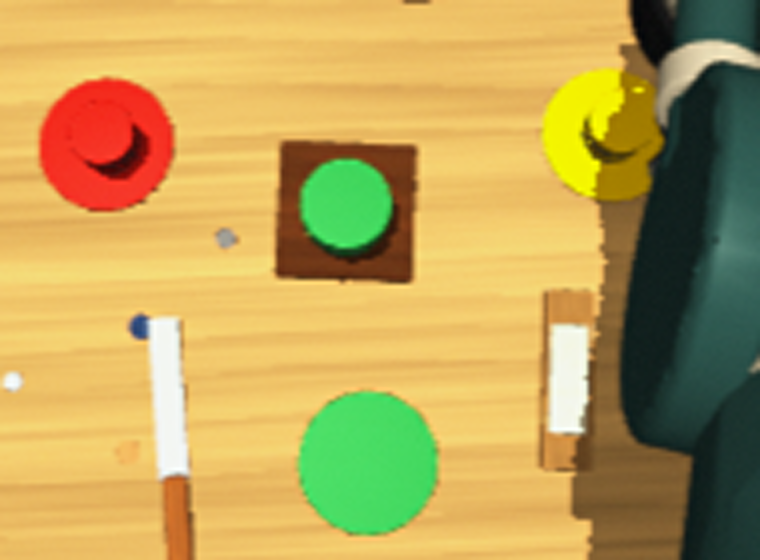

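Red pot measures (0.652,0.143) – about 5 mm from mat centre, within the 15 mm tolerance; yellow at (0.645,-0.149), ~2 mm. Next: green tin.

```bash
python3 -m handwheel '[[-0.04,-0.001,-0.009,0,0,0,1],[-0.04,0,-0.009,0,0,0,1],[-0.04,-0.001,-0.009,0,0,0,1],[-0.04,-0.001,-0.009,0,0,0,1],[0,0,0,0,0,0,1],[0,0,0,0,0,0,1],[0,0,0,0,0,0,1]]';python3 - <<'E'
from h import *
np.set_printoptions(precision=4,suppress=True)
c=cam("wrist","w10.png")
W=c["world_from_camera"];v,u=np.mgrid[0:384,0:512];P=np.stack([u,v,np.ones_like(u)],-1)@np.linalg.inv(c["mtx"]).T*c["z_map"][...,None]
P=P@W[:3,:3].T+W[:3,3]
k=(abs(P[...,0]-.607)<.05)&(abs(P[...,1]-.012)<.05)&(P[...,2]>.044)&(P[...,2]<.056)
print(k.sum(),P[k].mean(0),P[k].min(0),P[k].max(0))
E
python3 plan.py .607 .0125 .018 0 1 1
```

```text
time: 14.48
tool_pos: [0.6079, 0.0111, 0.141]
tcp_rot: [-1.211, 1.209, -1.208]
wrist_force: [0.3, 0.2, 0.3]
width: 1.001
3137 [0.6059 0.0113 0.0485] [ 0.5811 -0.0145  0.044 ] [0.6309 0.0354 0.0508]
dist 0.12327589731929031 turn/row 0.08102846845413955 q6 -0.023359330691456747 t 14.525
from [0.6081 0.011  0.1413] 0.04 -> end [0.607  0.0129 0.0183]
[[-0.002,0.123,-0.001,0.001,0.001,0,1]]
```

View pics/w10.png

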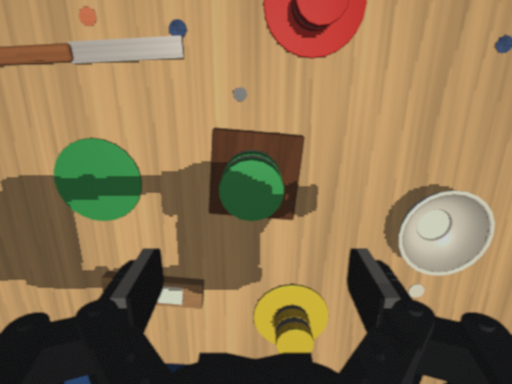

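Green tin top at (252,188) → (0.606,0.011), 50 mm wide, top z 0.048: as it should be. Descend and grip.

```bash
python3 -m handwheel '[[0,0.04,-0.001,0,0,0,1],[0,0.045,-0.001,0,0,0,1],[0,0.028,0,0,0,0,1],[0,0.008,0,0,0,0,1],[0,0,0,0,0,0,1],[0,0,0,0,0,0,1]]'; python3 -m handwheel '[[0,0,0,0,0,0,0.4],[0,0,0,0,0,0,0.4],[0,0,0,0,0,0,0.4],[0,0,0,0,0,0,0.4]]' 50; python3 plan.py .464 .003 .12 0 1 .4
```

```text
time: 15.28
tool_pos: [0.6077, 0.0117, 0.0226]
tcp_rot: [-1.208, 1.206, -1.209]
wrist_force: [0.3, -0.3, 0.1]
width: 1.0
time: 15.78
tool_pos: [0.607, 0.0121, 0.0221]
tcp_rot: [-1.209, 1.206, -1.208]
wrist_force: [-2.2, -0.3, 7.3]
width: 0.567
dist 0.17352107697367672 turn/row 0.1620569369082791 q6 -0.023254916165865894 t 15.775
from [0.607  0.0121 0.0221] 0.12 -> end [0.4638 0.0028 0.1198]
[[0.009,-0.098,-0.143,-0.002,0.002,0,0.4]]
```

```bash
python3 -m handwheel '[[0,-0.03,0,0,0,0,0.4],[0,-0.05,0,0,0,0,0.4],[0.003,0,-0.045,0,0,0,0.4],[0.003,0,-0.05,0,0,0,0.4],[0.002,0,-0.048,0,0,0,0.4],[0,0,0,0,0,0,0.4],[0,0,0,0,0,0,0.4],[0,0,0,0,0,0,0.4]]'; python3 - <<'E'
from h import *
np.set_printoptions(precision=4,suppress=True)
c=cam("wrist","w11.png");
for a,ce,l in blobs(mask(c,50,85,100,40)): print(a,ce,ray(c,ce,.004))
E
python3 plan.py .464 .003 .019 0 1 .4
```

```text
time: 16.77
tool_pos: [0.4646, 0.0037, 0.1013]
tcp_rot: [-1.209, 1.207, -1.208]
wrist_force: [-0.8, -0.1, -2.4]
width: 0.568
10074 [254.7365 278.9332] [[ 0.4662 -0.0798  0.004 ]]
5650 [253.8386 176.0658] [[0.4652 0.0137 0.004 ]]
818 [255.1015 216.5012] [[ 0.4663 -0.0206  0.004 ]]
dist 0.08221307976798788 turn/row 0.1281172578150919 q6 -0.04774083948856786 t 16.825
from [0.4646 0.0037 0.1012] 0.12 -> end [0.4637 0.0027 0.0192]
[[0.001,0.082,-0.001,-0.001,0.002,0,0.4]]
```

View pics/w11.png

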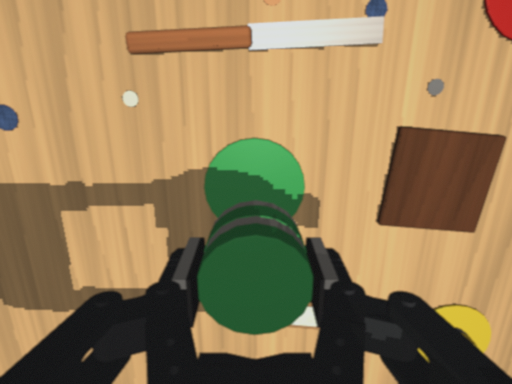

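Tin held level, green mat below (~254,188). Lower.

```bash
python3 -m handwheel '[[0.001,0.035,0,0,0,0,0.4],[0,0.03,0,0,0,0,0.4],[0,0.013,0,0,0,0,0.4],[0,0,0,0,0,0,0.4],[0,0,0,0,0,0,0.4],[0,0,0,0,0,0,0.4]]'
```

```text
time: 17.58
tool_pos: [0.4645, 0.0027, 0.0241]
tcp_rot: [-1.208, 1.206, -1.209]
wrist_force: [0.6, -0.4, -2.1]
width: 0.563
```

```bash
python3 -m handwheel '[[0,0.006,0,0,0,0,0.4],[0,0,0,0,0,0,0.4],[0,0,0,0,0,0,0.4]]'; python3 -m handwheel '[[0,0,0,0,0,0,0.9],[0,0,0,0,0,0,0.9],[0,0,0,0,0,0,0.9],[0,-0.03,0,0,0,0,1],[0,-0.05,0,0,0,0,1],[0,-0.05,0,0,0,0,1],[0,0,0,0,0,0,1]]';python3 plan.py .474 -.2415 .15 -3.5 5 1
```

```text
time: 17.95
tool_pos: [0.4649, 0.0027, 0.0179]
tcp_rot: [-1.208, 1.205, -1.209]
wrist_force: [1.8, 0.2, 3.2]
width: 0.566
time: 18.82
tool_pos: [0.4668, 0.0026, 0.1516]
tcp_rot: [-1.203, 1.201, -1.213]
wrist_force: [0.1, 0.1, -0.9]
width: 0.996
dist 0.048832903838778516 turn/row 0.753608319057076 q6 -0.04988302753624384 t 18.825
from [0.4668 0.0026 0.1516] 0.11 -> end [ 0.4739 -0.2417  0.1497]
[[0.049,0,0.001,-0.002,0.013,0,1],[0.049,0.001,0.002,-0.002,0.013,0,1],[0.048,0,0.003,-0.002,0.013,0,1],[0.049,0,0.003,-0.002,0.013,0,1],[0.049,0.001,0.004,-0.002,0.013,0,1]]
```

```bash
python3 -m handwheel '[[0.049,0,0.001,0,0.013,0,1],[0.049,0.001,0.002,0,0.013,0,1],[0.048,0,0.003,0,0.013,0,1],[0.049,0,0.003,0,0.013,0,1],[0.049,0.001,0.004,0,0.013,0,1],[0,0,0,0,0,0,1],[0,0,0,0,0,0,1],[0,0,0,0,0,0,1]]';python3 - <<'E'
from h import *
np.set_printoptions(precision=4,suppress=True)
c=cam("wrist","w12.png")
W=c["world_from_camera"];v,u=np.mgrid[0:384,0:512];P=np.stack([u,v,np.ones_like(u)],-1)@np.linalg.inv(c["mtx"]).T*c["z_map"][...,None]
P=P@W[:3,:3].T+W[:3,3]
k=(abs(P[...,0]-.474)<.05)&(abs(P[...,1]+.242)<.05)&(P[...,2]>.044)&(P[...,2]<.056)
print(k.sum(),P[k].mean(0),P[k].min(0),P[k].max(0))
c=cam("top","t2.png")
for a,ce,l in blobs(mask(c,50,85,120,60,(230,200,400,320))):print(a,ce,ray(c,ce,.004),ray(c,ce,.044))
W=c["world_from_camera"];P=np.stack([u,v,np.ones_like(u)],-1)@np.linalg.inv(c["mtx"]).T*c["z_map"][...,None]
P=P@W[:3,:3].T+W[:3,3]
k=(abs(P[...,0]-.464)<.05)&(abs(P[...,1]-.003)<.05)&(P[...,2]>.035)&(P[...,2]<.056)
print(k.sum(),P[k].mean(0),P[k].min(0),P[k].max(0))
E
python3 plan.py .474 -.2415 .022 -3.5 1 1
```

```text
time: 19.82
tool_pos: [0.4697, -0.2401, 0.144]
tcp_rot: [-1.18, 1.256, -1.253]
wrist_force: [-0.4, 0.2, 0.1]
width: 1.0
3038 [ 0.4769 -0.2434  0.0486] [ 0.4522 -0.2693  0.0441] [ 0.5013 -0.2194  0.0512]
966 [261.5269 275.3188] [[0.4639 0.0027 0.004 ]] [[0.4642 0.0033 0.044 ]]
437 [ 0.4641 -0.0016  0.0445] [ 0.4395 -0.0258  0.04  ] [0.4881 0.0219 0.0496]
dist 0.12259832030473888 turn/row 0.0 q6 -0.4584830683171198 t 19.925
from [ 0.4701 -0.2403  0.1445] -3.51 -> end [ 0.474  -0.2414  0.0215]
[[0.001,0.123,0.004,0,0,0,1]]
```

View pics/w12.png

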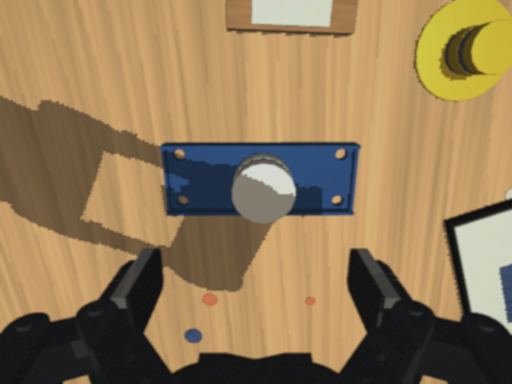

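Green tin sits on its mat (~4 mm off centre). White tin (264,190) → ~(0.475,-0.243). Descend into the tray, jaws along its length.

```bash
python3 -m handwheel '[[0.001,0.04,0.002,0,0,0,1],[0.001,0.045,0.002,0,0,0,1],[0,0.028,0,0,0,0,1],[0,0.008,0,0,0,0,1],[0,0,0,0,0,0,1],[0,0,0,0,0,0,1],[0,0,0,0,0,0,1]]';python3 - <<'E'
from h import *
c=cam("wrist","w13.png")
E
```

```text
time: 20.8
tool_pos: [0.4753, -0.2444, 0.0253]
tcp_rot: [-1.178, 1.253, -1.258]
wrist_force: [0.3, 0.7, 0.8]
width: 1.001
```

View pics/w13.png

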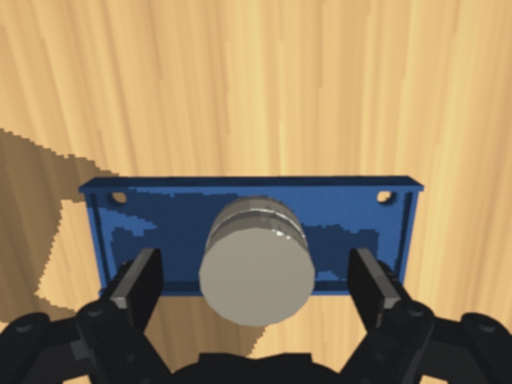

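Tin centred between the fingers (257,278), fingers inside the tray walls. Grip.

```bash
python3 -m handwheel '[[0,0.004,0,0,0,0,1],[0,0,0,0,0,0,0.4],[0,0,0,0,0,0,0.4],[0,0,0,0,0,0,0.4],[0,0,0,0,0,0,0.4]]' 50;  python3 -m handwheel '[[0,-0.02,0,0,0,0,0.4],[0,-0.05,0,0,0,0,0.4],[0,-0.05,0,0,0,0,0.4],[0,-0.03,0,0,0,0,0.4],[0,0,0,0,0,0,0.4],[0,0,0,0,0,0,0.4]]'; python3 plan.py .4955 .2635 .175 8 10 .4
```

```text
time: 21.48
tool_pos: [0.4745, -0.244, 0.0201]
tcp_rot: [-1.179, 1.255, -1.256]
wrist_force: [0.2, -0.8, 1.9]
width: 0.571
time: 22.22
tool_pos: [0.4728, -0.243, 0.1677]
tcp_rot: [-1.18, 1.258, -1.253]
wrist_force: [-1.6, -0.3, -3.2]
width: 0.571
dist 0.0507108897130452 turn/row 1.1459155902616465 q6 -0.45869033534138354 t 22.225
from [ 0.4728 -0.243   0.1677] -3.61 -> end [0.4952 0.2635 0.1755]
[[-0.051,-0.001,-0.001,0,-0.02,0,0.4],[-0.05,0,0,0,-0.02,0,0.4],[-0.051,-0.001,0.001,0,-0.02,0,0.4],[-0.051,-0.001,0.002,0,-0.02,0,0.4],[-0.05,0,0.004,0,-0.02,0,0.4],[-0.051,-0.001,0.004,0,-0.02,0,0.4],[-0.05,-0.001,0.005,0,-0.02,0,0.4],[-0.051,0,0.006,0,-0.02,0,0.4],[-0.05,-0.001,0.007,0,-0.02,0,0.4],[-0.05,-0.001,0.008,0,-0.02,0,0.4]]
```

```bash
python3 -m handwheel '[[-0.051,0,-0.001,0,-0.02,0,0.4],[-0.05,0,0,0,-0.02,0,0.4],[-0.051,0,0.001,0,-0.02,0,0.4],[-0.051,0,0.002,0,-0.02,0,0.4],[-0.05,0,0.004,0,-0.02,0,0.4],[-0.051,0,0.004,0,-0.02,0,0.4],[-0.05,0,0.005,0,-0.02,0,0.4],[-0.051,0,0.006,0,-0.02,0,0.4]]' >/dev/null;python3 -m handwheel '[[-0.05,0,0.007,0,-0.02,0,0.4],[-0.05,0,0.008,0,-0.02,0,0.4],[0,0,0,0,0,0,0.4],[0,0,0,0,0,0,0.4],[0,0,0,0,0,0,0.4],[0,0,0,0,0,0,0.4]]';python3 - <<'E'
from h import *
c=cam("wrist","w14.png")
np.savez("w14.npz",**c)
c=cam("side","s14.png"); 
E
python3 plan.py .4955 .2635 .1 8 2 .4
```

```text
time: 23.98
tool_pos: [0.4964, 0.2616, 0.1694]
tcp_rot: [-1.271, 1.109, -1.109]
wrist_force: [-0.3, -0.3, -2.4]
width: 0.57
dist 0.034941897315750065 turn/row 0.11459155902616465 q6 0.3054216138669913 t 24.075
from [0.4966 0.2619 0.1699] 7.77 -> end [0.4954 0.2638 0.0999]
[[-0.001,0.035,0,0,-0.002,0,0.4],[-0.001,0.035,-0.001,0,-0.002,0,0.4]]
```

View pics/w14.png

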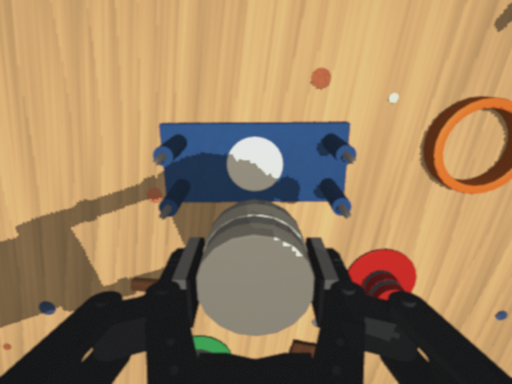

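View pics/s14.png

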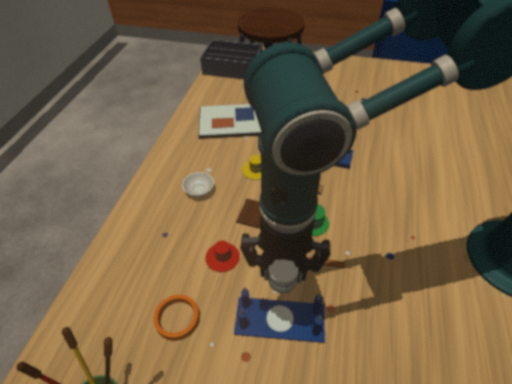

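```bash
python3 - <<'E'
from h import *
np.set_printoptions(precision=4,suppress=True)
c=dict(np.load("w14.npz"))
m=mask(c,105,125,120,30,(140,100,370,215))
L=[];U=[]
for u in range(180,335,2):
    v=np.where(m[:,u])[0]
    if len(v): L.append((u,v.min()))
L=np.array(L); f=cv2.fitLine(L.astype(np.float32),cv2.DIST_HUBER,0,.01,.01).ravel(); P=ray(c,[[170,f[3]+(170-f[2])*f[1]/f[0]],[340,f[3]+(340-f[2])*f[1]/f[0]]],.008)
d=P[1]-P[0]; a=np.arctan2(d[1],d[0]);print(f,P,np.degrees(a))
n=np.array([np.sin(a),-np.cos(a)]);print("centre line pt",P.mean(0)[:2]+n*.04)
h=cv2.cvtColor(c["image"],cv2.COLOR_RGB2HSV); w=((h[...,1]<70)&(h[...,2]>90)).astype(np.uint8);w[:,:215]=0;w[:,295:]=0;w[:125]=0;w[197:]=0
for A,ce,l in blobs(w,200):
    print(A,ce,cv2.minAreaRect(np.argwhere(l)[:,::-1].astype(np.float32)),ray(c,ce,.008))
i=c["image"][105:225,140:370,::-1]; cv2.imwrite("pics/w14z.png",cv2.resize(i,None,fx=3.4,fy=3.4,interpolation=cv2.INTER_CUBIC))
E
```

```text
[  1.      -0.0087 252.4    123.7   ] [[0.4137 0.2912 0.008 ]
 [0.5708 0.3141 0.008 ]] 8.271560388908247
centre line pt [0.498  0.2631]
2471 [254.4589 163.3841] ((254.50003051757812, 163.50001525878906), (55.154327392578125, 55.154327392578125), 45.0) [[0.497  0.2647 0.008 ]]
```

View pics/w14z.png

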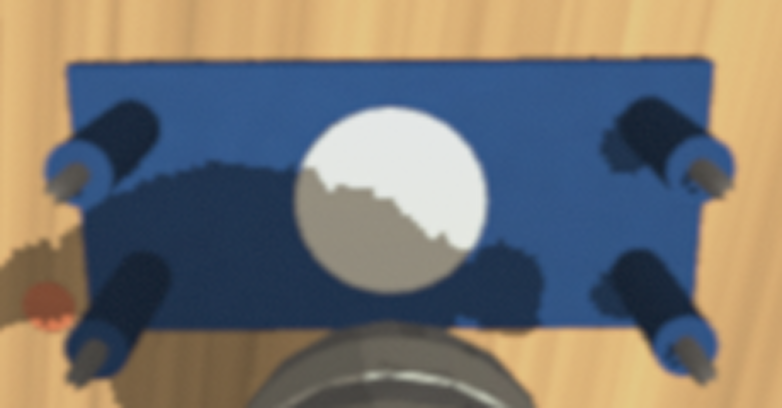

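Stand measured: disc (254,163) → (0.497,0.264), yaw ≈ 8.3°. Lower the tin between posts.

```bash
python3 -m handwheel '[[-0.002,0.04,0,0,-0.004,0,0.4],[0,0.045,0,0,-0.004,0,0.4],[0,0.04,0,0,0,0,0.4],[0,0.016,0,0,0,0,0.4],[0,0,0,0,0,0,0.4],[0,0,0,0,0,0,0.4],[0,0,0,0,0,0,0.4]]';python3 plan.py .4963 .264 .02 8.3 1 .4; python3 - <<'E'
from h import *
c=cam("wrist","w15.png")
E
```

```text
time: 24.95
tool_pos: [0.4979, 0.2656, 0.0309]
tcp_rot: [-1.271, 1.1, -1.102]
wrist_force: [0.0, 0.7, -2.2]
width: 0.568
dist 0.011145749772728962 turn/row 0.23623655083453882 q6 0.3008497927393045 t 24.95
from [0.4979 0.2656 0.0309] 8.31 -> end [0.4961 0.2643 0.0199]
[[0.001,0.011,-0.002,-0.004,0,-0.001,0.4]]
```

View pics/w15.png

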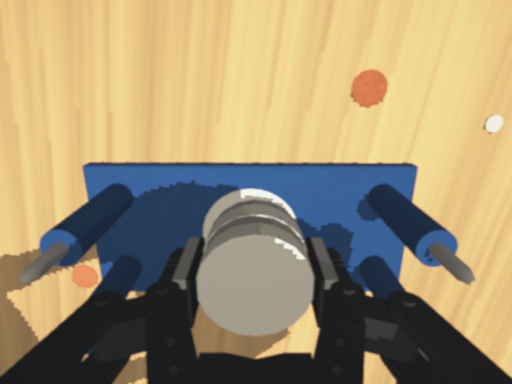

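Disc peeks out behind the tin slightly to the left (~250 vs 256), consistent with the 1.5 mm correction. Finish lowering.

```bash
python3 -m handwheel '[[0.001,0.006,-0.002,0,0,0,0.4],[0,0.0045,0,0,0,0,0.4],[0,0,0,0,0,0,0.4],[0,0,0,0,0,0,0.4]]'
```

```text
time: 25.5
tool_pos: [0.4943, 0.2635, 0.0201]
tcp_rot: [-1.275, 1.102, -1.102]
wrist_force: [-4.5, -2.9, 12.7]
width: 0.568
```

```bash
python3 -m handwheel '[[0,0,0,0,0,0,0.75],[0,0,0,0,0,0,0.75],[0,0,0,0,0,0,0.75],[0,-0.03,0,0,0,0,0.75],[0,-0.05,0,0,0,0,0.75],[0,-0.06,0,0,0,0,0.75],[0.02,-0.06,0,0,0,0,1],[0.04,-0.03,0,0,0,0,1]]'; python3 -m handwheel '[[0.02,0,0,0,0,0,1],[0,0,0,0,0,0,1],[0,0,0,0,0,0,1],[0,0,0,0,0,0,1]]';python3 - <<'E'
from h import *
c=cam("wrist","w16.png");np.savez("w16.npz",**c)
c=cam("top","t3.png");np.savez("t3.npz",**c)
E
```

```text
time: 26.5
tool_pos: [0.5047, 0.2053, 0.252]
tcp_rot: [-1.269, 1.096, -1.101]
wrist_force: [1.2, -0.9, -1.2]
width: 1.002
time: 27.0
tool_pos: [0.505, 0.1851, 0.2458]
tcp_rot: [-1.277, 1.103, -1.1]
wrist_force: [0.4, -0.3, -0.2]
width: 1.004
```

View pics/w16.png

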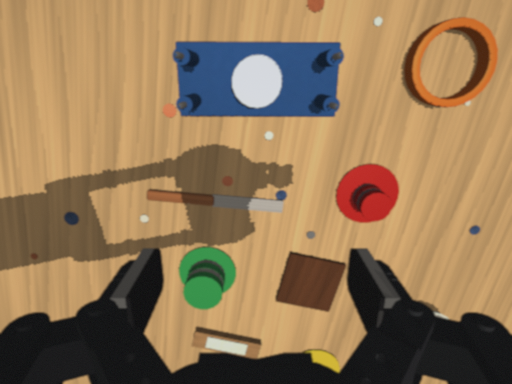

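```bash
python3 - <<'E'
from h import *
c=dict(np.load("w16.npz"))
i=c["image"][35:125,165:350,::-1]; cv2.imwrite("pics/w16z.png",cv2.resize(i,None,fx=4.3,fy=4.3,interpolation=cv2.INTER_CUBIC))
E
```

```text
(no output)
```

View pics/w16z.png

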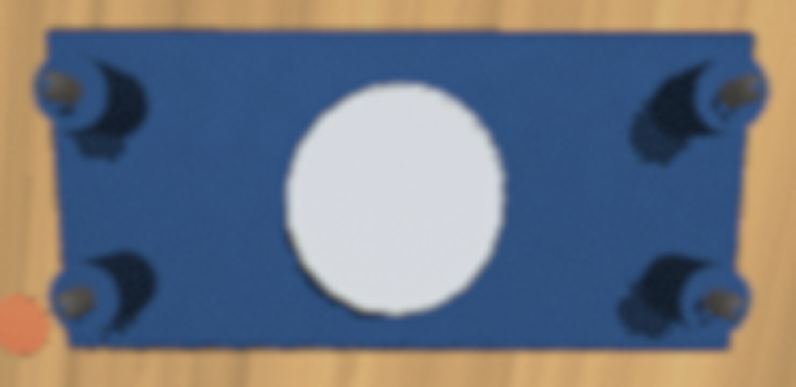

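```bash
python3 - <<'E'
from h import *
np.set_printoptions(precision=4,suppress=True)
c=dict(np.load("w16.npz"))
z=np.array([[70,90],[733,90],[85,298],[715,298.]]); px=(z+.5)/4.3-.5+[165,35]
P=ray(c,px,.064)[:,:2];print(P,P.mean(0))
print(np.linalg.norm(P[1]-P[0]),np.linalg.norm(P[3]-P[2]),np.linalg.norm(P[2]-P[0]),np.linalg.norm(P[3]-P[1]))
for a,b in((0,1),(2,3)): d=P[b]-P[a];print(np.degrees(np.arctan2(d[1],d[0])))
h=cv2.cvtColor(c["image"],cv2.COLOR_RGB2HSV); w=((h[...,1]<60)&(h[...,2]>150)).astype(np.uint8);w[:,:225]=0;w[:,290:]=0;w[:45]=0;w[115:]=0
for A,ce,l in blobs(w,200): e=cv2.minEnclosingCircle(np.argwhere(l)[:,::-1].astype(np.float32));print("tin",A,ce,ray(c,e[0],.048),e)
W=c["world_from_camera"];v,u=np.mgrid[0:384,0:512];
def cloud(c):
    P=np.stack([u,v,np.ones_like(u)],-1)@np.linalg.inv(c["mtx"]).T*c["z_map"][...,None]; W=c["world_from_camera"]
    return P@W[:3,:3].T+W[:3,3]
Q=cloud(c);k=w>0;print("tin depth",Q[k].mean(0))
t=dict(np.load("t3.npz"));i=t["image"][215:315,110:180,::-1]; cv2.imwrite("pics/t3z.png",cv2.resize(i,None,fx=6,fy=6,interpolation=cv2.INTER_CUBIC))
i=t["image"][220:315,345:400,::-1]; cv2.imwrite("pics/t3y.png",cv2.resize(i,None,fx=6,fy=6,interpolation=cv2.INTER_CUBIC))
Q=cloud(t)
k=(abs(Q[...,0]-.496)<.04)&(abs(Q[...,1]-.264)<.04)&(Q[...,2]>.043)&(Q[...,2]<.054);print("top tin",k.sum(),Q[k].mean(0),Q[k].min(0),Q[k].max(0))
E
```

```text
[[0.4228 0.2757]
 [0.5652 0.2966]
 [0.4294 0.2322]
 [0.571  0.2531]] [0.4971 0.2644]
0.14396731875074095 0.1431831595676696 0.04394964738505994 0.04391093578764415
8.373530424445836
8.390430177768325
tin 2152 [256.6176  80.6111] [[0.496  0.2639 0.048 ]] ((256.5, 80.5), 26.879459381103516)
tin depth [0.4962 0.2637 0.0476]
top tin 24 [0.4944 0.2387 0.0475] [0.4805 0.2354 0.0434] [0.5031 0.2518 0.0504]
```

View pics/t3z.png

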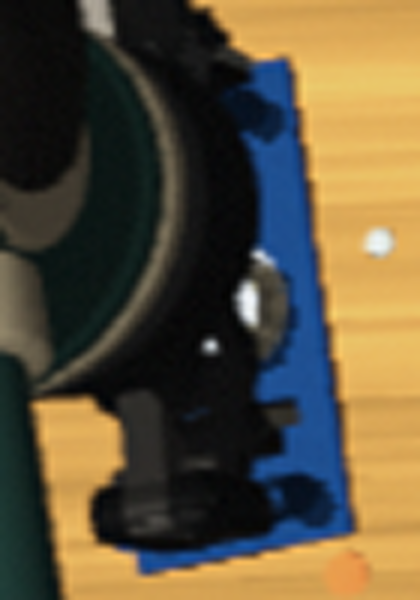

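View pics/t3y.png

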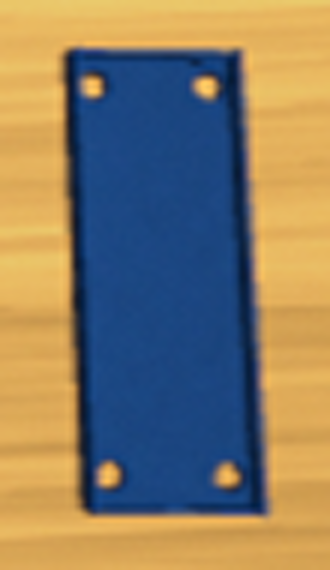

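White tin centred on the disc (~1 mm); stand by its four post shoulders at (0.497,0.264), yaw 8.4°, spacings 144/44 mm as given. The top crop shows the tray's holes; compute its pose and go.

```bash
python3 - <<'E'
from h import *
np.set_printoptions(precision=4,suppress=True)
c=dict(np.load("t3.npz"))
z=np.array([[92,86],[206,87],[108,476],[227,474.]]); px=(z+.5)/6-.5+[345,220]
P=ray(c,px,.004)[:,:2];print(P,P.mean(0))
print([np.linalg.norm(P[a]-P[b]) for a,b in((0,2),(1,3),(0,1),(2,3))])
for a,b in((2,0),(3,1)): d=P[b]-P[a];print(np.degrees(np.arctan2(d[1],d[0])))
E
python3 plan.py .475 -.2445 .15 86.5 10 1
```

```text
[[ 0.5464 -0.2277]
 [ 0.544  -0.2713]
 [ 0.4025 -0.2189]
 [ 0.4011 -0.263 ]] [ 0.4735 -0.2453]
[np.float64(0.14417236134084305), np.float64(0.1430813622389927), np.float64(0.043666561666101514), np.float64(0.04410892534407654)]
-3.505436652025122
-3.3365815427441174
dist 0.04414190283678472 turn/row 7.792226013779197 q6 0.15875149022476318 t 27.1
from [0.5053 0.1852 0.2465] 8.37 -> end [ 0.4744 -0.2449  0.1497]
[[0.042,0.01,-0.009,0,-0.136,0,1],[0.04,0.009,-0.015,0,-0.136,0,1],[0.038,0.01,-0.02,0,-0.136,0,1],[0.035,0.01,-0.026,0,-0.136,0,1],[0.032,0.009,-0.029,0,-0.136,0,1],[0.027,0.01,-0.034,0,-0.136,0,1],[0.022,0.01,-0.037,0,-0.136,0,1],[0.017,0.009,-0.039,0,-0.136,0,1],[0.011,0.01,-0.042,0,-0.136,0,1],[0.005,0.01,-0.043,0,-0.136,0,1]]
```

```bash
python3 -m handwheel '[[0.042,0.01,-0.009,0,-0.136,0,1],[0.04,0.009,-0.015,0,-0.136,0,1],[0.038,0.01,-0.02,0,-0.136,0,1],[0.035,0.01,-0.026,0,-0.136,0,1],[0.032,0.009,-0.029,0,-0.136,0,1],[0.027,0.01,-0.034,0,-0.136,0,1],[0.022,0.01,-0.037,0,-0.136,0,1],[0.017,0.009,-0.039,0,-0.136,0,1]]' > /dev/null; python3 -m handwheel '[[0.011,0.01,-0.042,0,-0.136,0,1],[0.005,0.01,-0.043,0,-0.136,0,1],[0,0,0,0,0,0,1],[0,0,0,0,0,0,1],[0,0,0,0,0,0,1],[0,0,0,0,0,0,1]]';python3 - <<'E'
from h import *
c=cam("wrist","w17.png");np.savez("w17.npz",**c)
E
python3 plan.py .474 -.245 .03 86.5 1 1
```

```text
time: 28.85
tool_pos: [0.4752, -0.2445, 0.1509]
tcp_rot: [-1.57, 0.05, -0.051]
wrist_force: [1.3, -0.3, 0.1]
width: 0.999
dist 0.12094054803055738 turn/row 0.18118516357615333 q6 -2.0282835661042293 t 28.9
from [ 0.4751 -0.2445  0.1509] 86.3 -> end [ 0.4741 -0.2455  0.0299]
[[-0.001,0.121,-0.001,0,-0.003,0.001,1]]
```

View pics/w17.png

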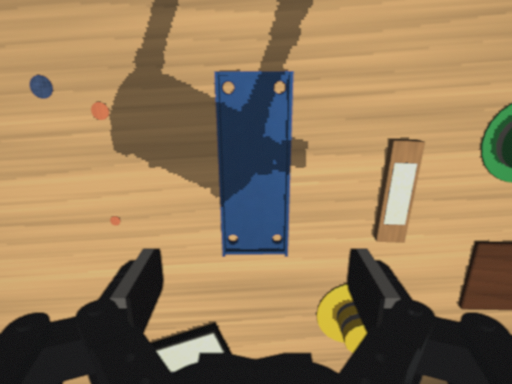

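```bash
python3 - <<'E'
from h import *
np.set_printoptions(precision=4,suppress=True)
c=dict(np.load("w17.npz"))
g=cv2.cvtColor(c["image"],cv2.COLOR_RGB2HSV); m=((g[...,0]<25)).astype(np.uint8)
px=[]
for x,y in[(229,88),(279,87),(233,239),(277,239)]:
    k=np.zeros_like(m);k[y-8:y+9,x-8:x+9]=1;b=blobs(m*k,5);px.append(b[0][1]);print(b[0][:2])
P=ray(c,px,.004)[:,:2];print(P,P.mean(0))
print([np.linalg.norm(P[a]-P[b]) for a,b in((0,2),(1,3),(0,1),(2,3))])
for a,b in((0,2),(1,3)): d=P[b]-P[a];print(np.degrees(np.arctan2(d[1],d[0])))
E
```

```text
(112, array([227.8304,  87.3125]))
(121, array([279.1322,  86.876 ]))
(52, array([232.5962, 237.75  ]))
(49, array([276.7551, 237.551 ]))
[[ 0.4017 -0.2619]
 [ 0.4041 -0.2179]
 [ 0.5457 -0.2702]
 [ 0.5483 -0.2261]] [ 0.4749 -0.244 ]
[np.float64(0.14425915167434536), np.float64(0.1443789000730657), np.float64(0.044032340087712854), np.float64(0.04422851628654141)]
-3.3119270642483096
-3.234051400636785
```

Holes found (228,87),(279,87),(233,238),(277,238): centre (0.475,-0.244), yaw -3.3°, spacing 144/44 – agrees. Descend around the tray.

```bash
python3 -m handwheel '[[0,0.045,0,0,-0.006,0,1],[0,0.045,0,0,0,0,1],[0,0.035,0,0,0,0,1],[0,0.01,0,0,0,0,1],[0,0,0,0,0,0,1],[0,0,0,0,0,0,1],[0,0,0,0,0,0,1]]';python3 - <<'E'
from h import *
c=cam("wrist","w18.png");c=cam("side","s18.png")
E
```

```text
time: 29.78
tool_pos: [0.4761, -0.2461, 0.0173]
tcp_rot: [-1.572, 0.045, -0.049]
wrist_force: [-0.4, -1.1, 0.8]
width: 0.997
```

View pics/w18.png

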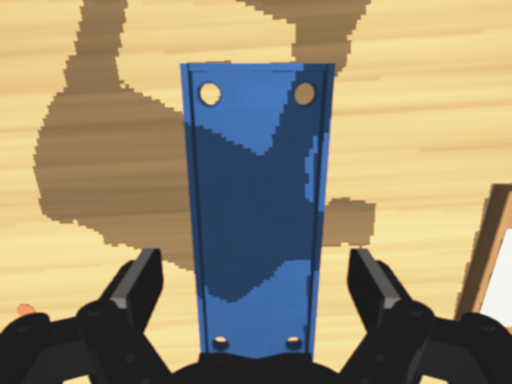

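Fingers straddle the tray centrally. Lower further and close gently at 40 N.

```bash
python3 -m handwheel '[[-0.001,0.006,0,0,0,0,1],[0,0.005,0,0,0,0,0.95],[0,0,0,0,0,0,0.95],[0,0,0,0,0,0,0.95]]'; python3 -m handwheel '[[0,0,0,0,0,0,0.65],[0,0,0,0,0,0,0.65],[0,0,0,0,0,0,0.65],[0,0,0,0,0,0,0.65]]' 40;python3 - <<'E'
from h import *
c=cam("wrist","w19.png");c=cam("side","s18.png")
E
```

```text
time: 30.38
tool_pos: [0.4736, -0.2453, 0.0044]
tcp_rot: [-1.57, 0.047, -0.047]
wrist_force: [-0.0, 0.3, 0.3]
width: 0.951
time: 30.88
tool_pos: [0.4742, -0.2456, 0.005]
tcp_rot: [-1.571, 0.046, -0.048]
wrist_force: [0.7, -0.3, 3.2]
width: 0.734
```

View pics/w19.png

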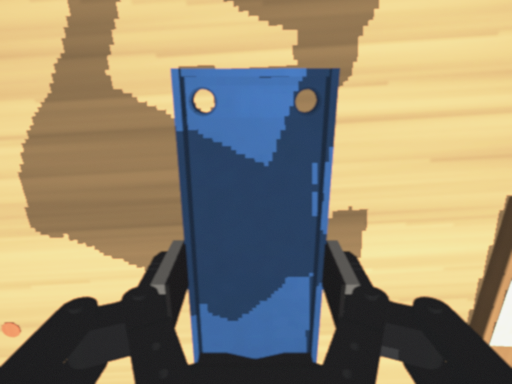

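Gripped (0.734 ≈ 64 mm with the same offset seen on the tins). Lift.

```bash
python3 -m handwheel '[[0,-0.02,0,0,0,0,0.65],[0,-0.04,0,0,0,0,0.65],[0,-0.05,0,0,0,0,0.65],[0,-0.05,0,0,0,0,0.65],[0,-0.03,0,0,0,0,0.65],[0,0,0,0,0,0,0.65],[0,0,0,0,0,0,0.65],[0,0,0,0,0,0,0.65]]';python3 - <<'E'
from h import *
c=cam("wrist","w20.png");np.savez("w20.npz",**c);c=cam("side","s20.png")
E
python3 plan.py .497 .2642 .19 98.4 10 .65
```

```text
time: 31.98
tool_pos: [0.4722, -0.2444, 0.1917]
tcp_rot: [-1.568, 0.05, -0.044]
wrist_force: [0.1, 0.7, -2.2]
width: 0.734
dist 0.05094750623809603 turn/row 1.2032113697747289 q6 -2.035509482986656 t 32.075
from [ 0.4727 -0.2447  0.1924] 86.57 -> end [0.4971 0.2644 0.1903]
[[-0.001,0,0.051,0,-0.021,0,0.65],[0.001,0.001,0.051,0,-0.021,0,0.65],[0.001,0,0.051,0,-0.021,0,0.65],[0.003,0,0.051,0,-0.021,0,0.65],[0.004,0.001,0.05,0,-0.021,0,0.65],[0.004,0,0.051,0,-0.021,0,0.65],[0.006,0,0.051,0,-0.021,0,0.65],[0.007,0.001,0.05,0,-0.021,0,0.65],[0.008,0,0.051,0,-0.021,0,0.65],[0.009,0,0.05,0,-0.021,0,0.65]]
```

View pics/w20.png

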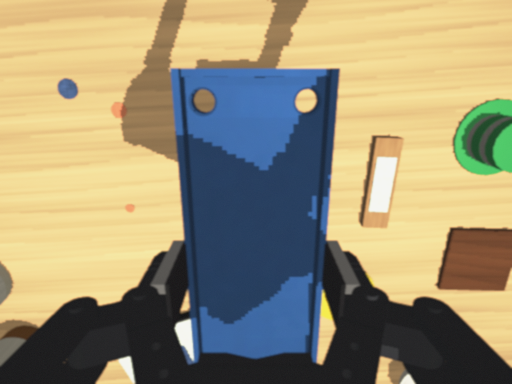

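View pics/s20.png

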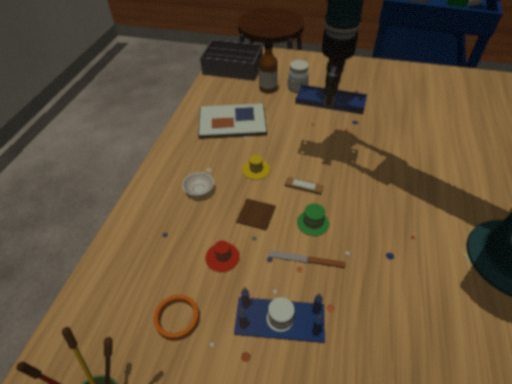

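Tray is held level; holes at (203,101),(306,100) unchanged since gripping. Compute the tray-in-tool offset from those.

```bash
python3 - <<'E'
from h import *
np.set_printoptions(precision=4,suppress=True)
c=dict(np.load("w20.npz"))
H=c["hand_eye"]; z0=0.0010-.0  # hole mid plane: tool y = -(0.009-0.005-... )
# underside is 5 mm below TCP at the grip (TCP z 0.005 above table) -> tool y=+0.005; mid-hole y=+0.001, top y=-0.003
g=cv2.cvtColor(c["image"],cv2.COLOR_RGB2HSV); m=((g[...,0]<28)|(g[...,0]>160)).astype(np.uint8)
for x,y in[(203,101),(306,100)]:
    k=np.zeros_like(m);k[y-16:y+17,x-16:x+17]=1;b=blobs(m*k,20);ce=b[0][1];
    d=H[:3,:3]@(np.linalg.inv(c["mtx"])@[ce[0],ce[1],1]);o=H[:3,3]
    for yy in(-.003,.001,.005):
        t=(yy-o[1])/d[1];print(b[0][0],ce,yy,(o+d*t))
E
python3 -m handwheel '[[-0.001,0,0.051,0,-0.021,0,0.65],[0.001,0,0.051,0,-0.021,0,0.65],[0.001,0,0.051,0,-0.021,0,0.65],[0.003,0,0.051,0,-0.021,0,0.65],[0.004,0,0.05,0,-0.021,0,0.65],[0.004,0,0.051,0,-0.021,0,0.65],[0.006,0,0.051,0,-0.021,0,0.65],[0.007,0,0.05,0,-0.021,0,0.65]]' >/dev/null;python3 -m handwheel '[[0.008,0,0.051,0,-0.021,0,0.65],[0.009,0,0.05,0,-0.021,0,0.65],[0,0,0,0,0,0,0.65],[0,0,0,0,0,0,0.65],[0,0,0,0,0,0,0.65],[0,0,0,0,0,0,0.65]]';python3 plan.py .497 .2642 .11 98.4 2 .65;python3 - <<'E'
from h import *
c=cam("wrist","w21.png");np.savez("w21.npz",**c)
c=cam("side","s21.png");np.savez("s21.npz",**c)
c=cam("top","t21.png");np.savez("t21.npz",**c)
E
```

```text
385 [203.6156 100.4831] -0.003 [-0.0717 -0.003  -0.0203]
385 [203.6156 100.4831] 0.001 [-0.0714  0.001  -0.021 ]
385 [203.6156 100.4831] 0.005 [-0.0711  0.005  -0.0216]
435 [305.8667 100.377 ] -0.003 [-0.0717 -0.003   0.0226]
435 [305.8667 100.377 ] 0.001 [-0.0715  0.001   0.0232]
435 [305.8667 100.377 ] 0.005 [-0.0712  0.005   0.0238]
time: 33.83
tool_pos: [0.4983, 0.2626, 0.1945]
tcp_rot: [-1.568, -0.116, 0.117]
wrist_force: [-0.1, 0.6, -1.8]
width: 0.733
dist 0.04228084661427226 turn/row 0.057295779513082325 q6 -1.2783203978459516 t 33.825
from [0.4983 0.2626 0.1945] 98.51 -> end [0.497  0.2644 0.1095]
[[0,0.042,0.001,0,0.001,0,0.65],[-0.001,0.043,0.001,0,0.001,0,0.65]]
```

View pics/w21.png

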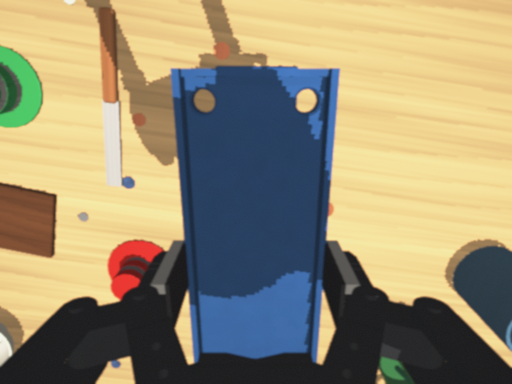

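View pics/s21.png

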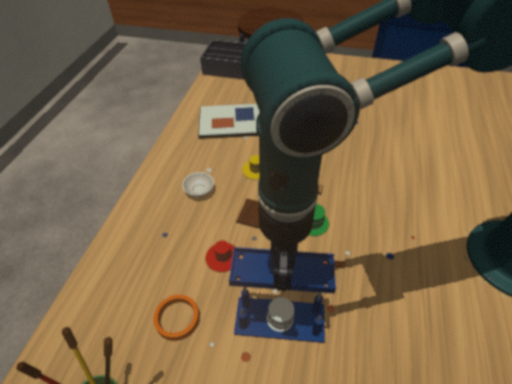

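Now hovering; combining views, stand ≈ (0.4963,0.264). Lower to just above the pin tips and look through the holes.

```bash
python3 -m handwheel '[[-0.001,0.03,0.001,0,0.002,0,0.65],[-0.001,0.035,0.001,0,0,0,0.65],[0,0.02,0,0,0,0,0.65],[0,0.005,0,0,0,0,0.65],[0,0,0,0,0,0,0.65],[0,0,0,0,0,0,0.65],[0,0,0,0,0,0,0.65]]';python3 plan.py .4963 .264 .097 98.4 1 .65;python3 - <<'E'
from h import *
c=cam("wrist");np.savez("w22.npz",**c); i=c["image"][60:150,160:350,::-1];cv2.imwrite("pics/w22z.png",cv2.resize(i,None,fx=4,fy=4,interpolation=cv2.INTER_CUBIC))
c=cam("side");i=c["image"][230:350,220:350,::-1];cv2.imwrite("pics/s22z.png",cv2.resize(i,None,fx=5,fy=5,interpolation=cv2.INTER_CUBIC))
E
```

```text
time: 34.85
tool_pos: [0.4967, 0.2658, 0.1058]
tcp_rot: [-1.567, -0.118, 0.115]
wrist_force: [0.6, -0.6, -1.4]
width: 0.734
dist 0.009035804067947583 turn/row 0.17188733853924698 q6 -1.2718188503015364 t 34.85
from [0.4967 0.2658 0.1058] 98.49 -> end [0.4961 0.2637 0.0968]
[[-0.001,0.009,-0.002,-0.001,0.002,0.002,0.65]]
```

View pics/w22z.png

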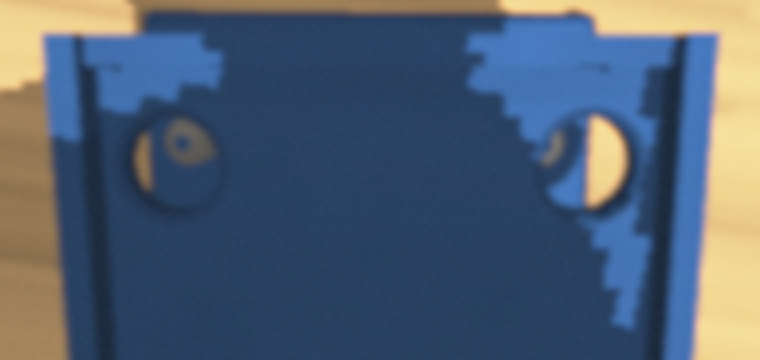

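View pics/s22z.png

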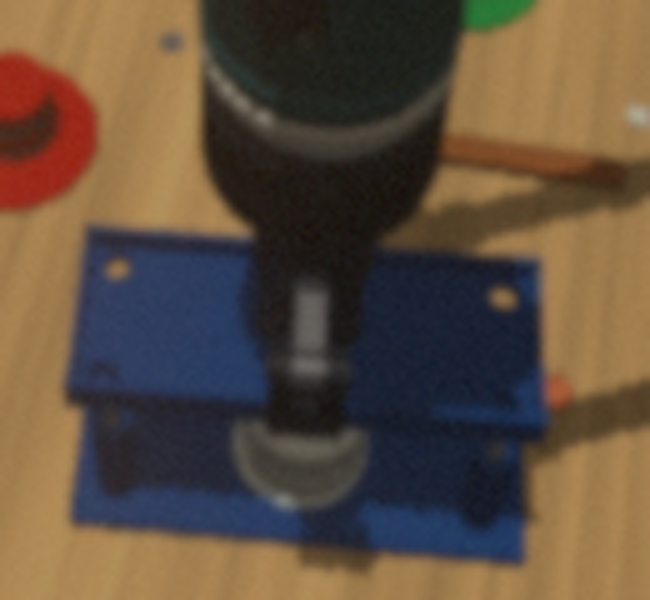

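Both near-end pins are visible through the holes: left pin tip at zoom (183,143), right ~(549,147). Compute the residual in tool axes from the same image.

```bash
python3 - <<'E'
from h import *
np.set_printoptions(precision=4,suppress=True)
c=dict(np.load("w22.npz"));H=c["hand_eye"]
def pt(z,y):
    px=(np.array(z,float)+.5)/4-.5+[160,60]; d=H[:3,:3]@(np.linalg.inv(c["mtx"])@[px[0],px[1],1]);o=H[:3,3];return o+d*(y-o[1])/d[1]
for n,hz,pz in[("L",(174,161),(183,143)),("R",(587,161),(549,147))]:
    h=pt(hz,-.001);p=pt(pz,.0198);print(n,h,p,"move",p-h)
i=c["image"][75:115,185:325,::-1];cv2.imwrite("pics/w22zz.png",cv2.resize(i,None,fx=5.7,fy=5.7,interpolation=cv2.INTER_CUBIC))
E
```

```text
L [-0.0716 -0.001  -0.0211] [-0.0723  0.0198 -0.0231] move [-0.0007  0.0208 -0.002 ]
R [-0.0716 -0.001   0.0228] [-0.0718  0.0198  0.0213] move [-0.0003  0.0208 -0.0015]
```

View pics/w22zz.png

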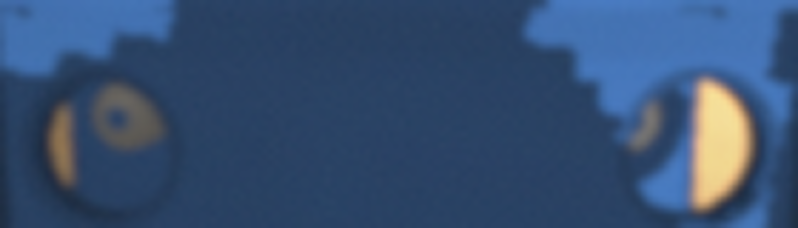

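Residual (tool x -0.5 mm, z -1.8 mm) agrees with the plan target. Apply and lower a little.

```bash
python3 -m handwheel '[[-0.0005,0.005,-0.001,0,0.001,0,0.65],[0,0.004,-0.001,0,0,0,0.65],[0,0,0,0,0,0,0.65],[0,0,0,0,0,0,0.65],[0,0,0,0,0,0,0.65]]';python3 plan.py .4963 .264 .089 98.4 1 .65;python3 - <<'E'
from h import *
c=cam("wrist");np.savez("w23.npz",**c); i=c["image"][75:125,185:325,::-1];cv2.imwrite("pics/w23z.png",cv2.resize(i,None,fx=5.7,fy=5.7,interpolation=cv2.INTER_CUBIC))
E
```

```text
time: 35.58
tool_pos: [0.4958, 0.2635, 0.0957]
tcp_rot: [-1.568, -0.116, 0.115]
wrist_force: [1.0, -0.6, -1.9]
width: 0.735
dist 0.00672795120748239 turn/row 0.057295779513082325 q6 -1.2739349457751752 t 35.575
from [0.4958 0.2635 0.0957] 98.44 -> end [0.4968 0.2636 0.0887]
[[0.001,0.007,0,0,0.001,0,0.65]]
```

View pics/w23z.png

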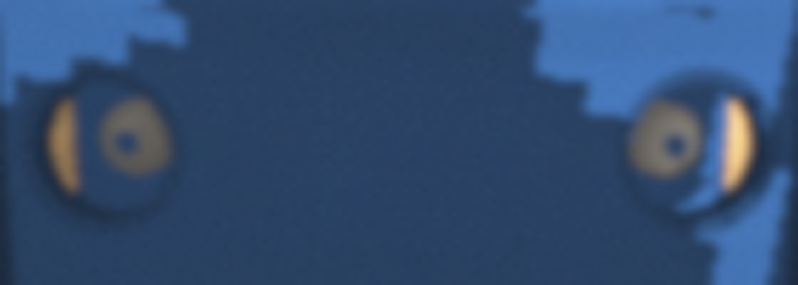

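Pin tips are now symmetric inside both holes (126,142) and (675,145). Lower onto the pins in steps.

```bash
python3 -m handwheel '[[0,0.004,0,0,0,0,0.65],[0,0.004,0,0,0,0,0.65],[0,0.004,0,0,0,0,0.65],[0,0,0,0,0,0,0.65],[0,0,0,0,0,0,0.65]]'; python3 - <<'E'
from h import *
c=cam("wrist");i=c["image"][75:125,185:325,::-1];cv2.imwrite("pics/w24z.png",cv2.resize(i,None,fx=5.7,fy=5.7,interpolation=cv2.INTER_CUBIC))
c=cam("side");i=c["image"][230:350,220:350,::-1];cv2.imwrite("pics/s24z.png",cv2.resize(i,None,fx=5,fy=5,interpolation=cv2.INTER_CUBIC))
E
```

```text
time: 36.25
tool_pos: [0.4957, 0.2634, 0.0835]
tcp_rot: [-1.568, -0.116, 0.116]
wrist_force: [-1.3, -0.2, -2.3]
width: 0.731
```

View pics/w24z.png

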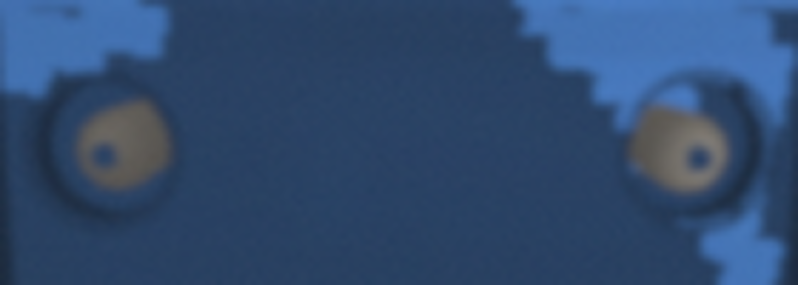

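View pics/s24z.png

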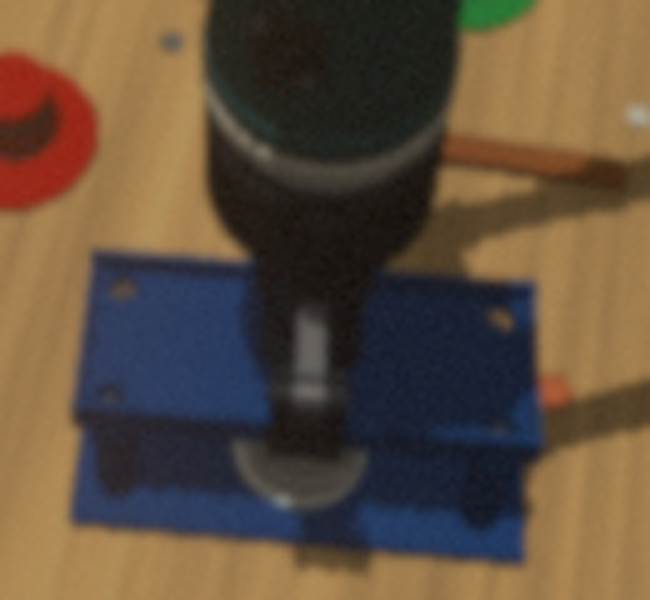

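All four pins are entering their holes with no contact force. Continue down.

```bash
python3 -m handwheel '[[0,0.004,0,0,0,0,0.65],[0,0.004,0,0,0,0,0.65],[0,0.003,0,0,0,0,0.65],[0,0,0,0,0,0,0.65],[0,0,0,0,0,0,0.65]]'; python3 -m handwheel '[[0,0.002,0,0,0,0,0.65],[0,0.001,0,0,0,0,0.65],[0,0,0,0,0,0,0.65],[0,0,0,0,0,0,0.65]]'
```

```text
time: 36.98
tool_pos: [0.4957, 0.2634, 0.0726]
tcp_rot: [-1.568, -0.116, 0.116]
wrist_force: [1.2, -0.3, -1.4]
width: 0.733
time: 37.48
tool_pos: [0.4957, 0.2634, 0.0696]
tcp_rot: [-1.568, -0.116, 0.116]
wrist_force: [-0.6, -0.6, -1.5]
width: 0.733
```

```bash
python3 -m handwheel '[[0,0.001,0,0,0,0,0.65],[0,0,0,0,0,0,0.65],[0,0,0,0,0,0,0.65]]'; python3 - <<'E'
from h import *
c=cam("wrist");i=c["image"][60:150,160:350,::-1];cv2.imwrite("pics/w25z.png",cv2.resize(i,None,fx=4,fy=4,interpolation=cv2.INTER_CUBIC))
E
```

```text
time: 37.85
tool_pos: [0.4959, 0.2635, 0.069]
tcp_rot: [-1.568, -0.116, 0.115]
wrist_force: [-1.5, -1.5, 2.7]
width: 0.734
```

View pics/w25z.png

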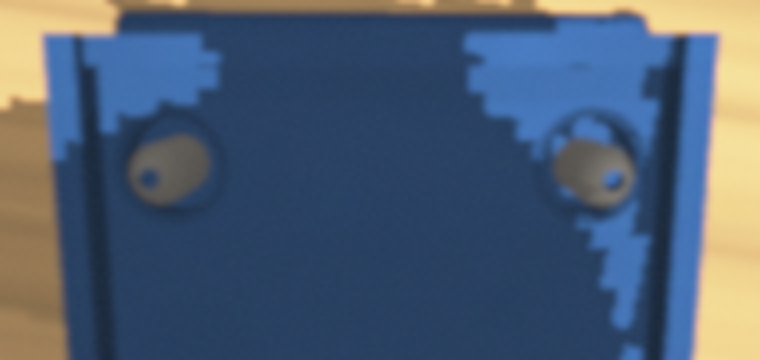

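Contact on the shoulders (force swung from -1.5 to +2.7 N at TCP 0.069, as predicted); pins stand through the holes. Release and retreat.

```bash
python3 -m handwheel '[[0,0,0,0,0,0,1],[0,0,0,0,0,0,1],[0,0,0,0,0,0,1],[0,-0.02,0,0,0,0,1],[0,-0.04,0,0,0,0,1],[0,-0.05,0,0,0,0,1],[0,-0.05,0,0,0,0,1],[0.0,0,-0.05,0,0,0,1]]' ; python3 -m handwheel '[[0,0,-0.06,0,0,0,1],[0,0,-0.06,0,0,0,1],[0,0,-0.06,0,0,0,1],[0,0,-0.05,0,0,0,1],[0,0,0,0,0,0,1],[0,0,0,0,0,0,1]]'; python3 - <<'E'
from h import *
np.set_printoptions(precision=4,suppress=True)
c=cam("top","t30.png");np.savez("t30.npz",**c)
v,u=np.mgrid[0:384,0:512]
def cloud(c):
    P=np.stack([u,v,np.ones_like(u)],-1)@np.linalg.inv(c["mtx"]).T*c["z_map"][...,None]; W=c["world_from_camera"];return P@W[:3,:3].T+W[:3,3]
Q=cloud(c)
def q(x,y,lo,hi,r=.03):
    k=(abs(Q[...,0]-x)<r)&(abs(Q[...,1]-y)<r)&(Q[...,2]>lo)&(Q[...,2]<hi);print((x,y),k.sum(),Q[k].mean(0) if k.any() else 0)
q(.653,.148,.033,.05);q(.645,-.148,.033,.05);q(.464,.003,.036,.052)
# tray floor plane
k=(abs(Q[...,0]-.4963)<.1)&(abs(Q[...,1]-.264)<.08)&(Q[...,2]>.06)&(Q[...,2]<.1)
A=Q[k];uv=np.c_[u[k],v[k]].astype(np.float32);print(len(A),A.mean(0),np.median(A[:,2]))
r=cv2.minAreaRect(uv);B=ray(c,cv2.boxPoints(r),.08);print(B[:,:2],B.mean(0))
e=B[0]-B[1];f=B[1]-B[2];print(np.linalg.norm(e),np.linalg.norm(f));g=e if np.linalg.norm(e)>np.linalg.norm(f) else f;print("yaw",np.degrees(np.arctan2(g[1],g[0])))
fl=A[abs(A[:,2]-np.median(A[:,2]))<.006];co=np.linalg.lstsq(np.c_[fl[:,:2],np.ones(len(fl))],fl[:,2],rcond=None)[0];print("slope",co)
i=c["image"][215:315,110:180,::-1]; cv2.imwrite("pics/t30z.png",cv2.resize(i,None,fx=6,fy=6,interpolation=cv2.INTER_CUBIC))
c=cam("side","s30.png")
E
```

```text
time: 38.9
tool_pos: [0.5064, 0.2169, 0.2348]
tcp_rot: [-1.563, -0.127, 0.11]
wrist_force: [1.2, -0.9, -0.6]
width: 1.002
time: 39.65
tool_pos: [0.5366, -0.0134, 0.2284]
tcp_rot: [-1.567, -0.115, 0.115]
wrist_force: [-0.5, 0.4, -0.6]
width: 1.002
(0.653, 0.148) 203 [0.6521 0.1432 0.0402]
(0.645, -0.148) 0 0
(0.464, 0.003) 436 [ 0.4641 -0.0017  0.0446]
2794 [0.494  0.2626 0.0737] 0.07260964897496008
[[0.5775 0.3106]
 [0.5842 0.2393]
 [0.4129 0.2138]
 [0.407  0.282 ]] [0.4954 0.2614 0.08  ]
0.07161191784965998 0.17311966702170317
yaw 8.468616131920307
slope [-0.0019  0.0098  0.0709]
```

View pics/t30z.png

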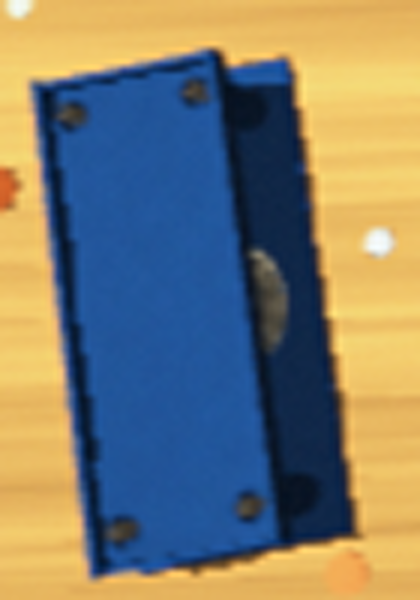

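View pics/s30.png

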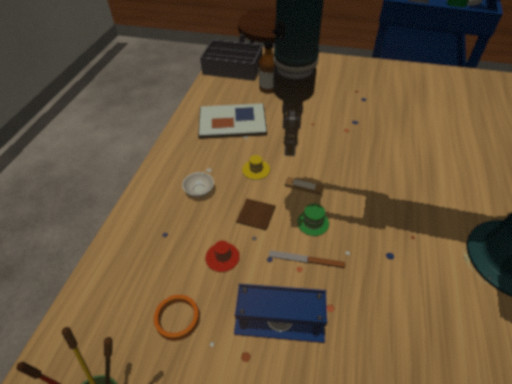

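All four pins are through the tray's holes; the floor is level at z 0.0726 (seated value 0.072). The side view shows every pot and tin upright and the dish still at (198,184). I'm handing the job in.

```bash
python3 -m handwheel '[[0,0,0,0,0,0,1],[0,0,0,0,0,0,1]]' && python3 -c "
from workcell import workorder
print(workorder.finish_job())"
```

```text
time: 40.0
tool_pos: [0.5367, -0.0126, 0.2286]
tcp_rot: [-1.568, -0.117, 0.117]
wrist_force: [0.2, -0.3, 0.6]
width: 1.004
the job is handed in; nothing more can be done
None
```

I moved the red pot, yellow pot and green tin to their own mats and the white tin to the stand's disc. I then lowered the tray over the four pins and handed the job in at about 40 s of the 115 s allowed. No verdict is reported.

| Item | Last measured result | Limit |
|---|---|---|
| Red pot | about 5 mm from its mat's centre | 15 mm |
| Yellow pot | about 2 mm from its mat's centre | 15 mm |
| Green tin | about 4–5 mm from its mat's centre | 15 mm |
| White tin | about 1 mm from the disc's centre, checked before the tray went on | 15 mm |
| Tray height | underside about 0.065 m, level, all four pins through its holes | 0.060–0.068 m |
| Tray yaw | 8.5°, against 8.4° for the stand | 0.08 rad (about 4.6°) |
| Tray centre | top view (0.495, 0.261), against stand (0.496, 0.264) | 6 mm |

- **Tray centre:** The top-view outline put it about 3 mm off the stand. The pins can only allow about 2 mm, so I put the difference down to the rough outline measurement and the calibration.
- **Yellow pot:** It was hidden from the top camera at the end. I measured it just after placing it, and the last side view shows it upright on its mat.
- **Red pot grip:** The first grip was about 6 mm off centre, so I reopened the fingers and gripped it again before lifting.
- **Dish:** It stayed at the same place in the side view from start to finish.

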